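# Ready the titrator's sample changer for a flush

### The arm

A 6-joint arm with a two-finger parallel gripper is mounted at the origin on the work surface. World frame = base frame: x ahead of the robot, y to its left, z up, the work surface at z = 0. Lengths are in m, angles in rad, forces in N, time in s.
With the tool pointing down it reaches from about 0.4 to 0.825 m from the base axis. Payload 7 kg.
Tool frame: the origin (TCP) lies at the very end of the fingers, on their centre line; the grasp point (between the pads) lies 19 mm behind it; x points along the fingers, y is the direction in which the jaws open and shut, and the axes are right-handed (so a half turn about x gives the same grasp; the last joint's range is limited). The gripper opens to 85 mm and grips with 20 to 120 N. Pads are 22 mm wide; open, the fingers measure 114 mm over their backs; the gripper's body (76 mm by 85 mm) begins 54 mm behind the grasp point. The pads swing forward as they close: fully open they stand 13 mm farther back than shut.
Start: joints at [1.627, 0.359, 0.012, 0, -1.224, -0.288], TCP at [0.155, 0.657, 0.231] pointing down, gripper open.
Joint ranges: [-3.07, 3.07], [-1.43, 2.12], [-1.02, 1.25], [-3.03, 1.67], [-3.05, -0], [-3.03, 3.03]. Speed limits (rad/s): [2.39, 2.39, 3.01, 3.14, 3.14, 3.14].

### API

Orientations are given as a unit quaternion [w, x, y, z].
In Python, from cell import * gives the robot as it stands.
- The arm moves only by the tool arm_command, never from a script. Its argument "commands" is one flat list of numbers, 7 for each row, row after row: the turn, a rotation vector about the tool's x, y, z in rad, then the shift along the tool's x, y, z in m, then the opening in per cent of the stroke, from 0 (shut) to 100 (fully open). In form: [rx, ry, rz, dx, dy, dz, hand, rx, ry, rz, dx, dy, dz, hand, ...]. A call has 1 to 20 rows; each row is the pose to reach, as a shift and turn from the pose measured when the call began, along the tool's axes at that moment; what a row does not reach only later rows make up. A row lasts 1/8 s, in which the tool goes at most 62.5 mm and 10.7 degrees, less where a joint would pass 70% of its speed; a pose out of reach is approached as far as the arm can. A call with a gripper value outside its range is refused whole. The fingers move at their own pace and stop on an object; "force" is the grip in N (left out, the last holds). Time passes only in rows, so rows that repeat a pose let the fingers close. It gives the time, the measured TCP pose, the force and the opening at its end, in the units of the state.
- observe(): the state, without advancing time (a new reading comes with each control period).
- get_image(name): name is "scene" or "side" or "wrist"; returns a dict with "img" (384x512x3 uint8, blue, green, red), "z_map" (384x512 float32, m along the optical axis (not along the pixel's ray), 0 where there is no reading), "fovy" (degrees; the focal length in pixels is half the picture's height over the tangent of half this angle, whatever the lens; pixels are square), "cx", "cy" (the principal point, pixels), "view" (4x4, takes a point from world to camera coordinates); the wrist camera has in their place "T_tool_cam" (4x4, takes a point from camera to tool coordinates, whose origin is the TCP and whose axes are the tool frame's). Camera axes: x right, y down, z forward; pixel columns grow to the right and rows downward; lengths in m; the calibration is good to about 2 mm. A picture is of the moment at which its call begins: read the wrist's pose just before it.
- finish_job(): hands the job in, once; it reports no verdict.
Trained networks look in the newest picture that a camera, given by its name, has taken for a name from the list of things; names that differ only in an ending like _2 or _b are one class to them, and where a whole thing is asked for, a point or a joint stands for the part that bears it (a point fixed in the world has none). Each returns a list of dicts, best first, with "confidence" (0 to 1); they miss things now and then, are a little off and sometimes report something else, mostly with a low value. They report only what shows in the picture. A call takes as long as a camera call. They do not tell look-alikes from the thing itself.
- trace(camera, label): "region" (384x512 bool, what is visible of it) and "location" ([column, row] in pixels, amid what is visible of it).
- tip_of(camera, label): "location" ([column, row] in pixels: a listed point, or the origin of a listed thing).
The state is a dict: "time": time; "joints": joint angles; "joint_vel": joint speeds; "joint_torque": joint torques, N m; "tool_pos": TCP position; "tool_rot": TCP orientation; "force": force on the tool from outside, world axes, zero at the start; "wrist_torque": the same for the moment, N m; "width": opening from 0.0 (shut) to 1.0 (fully open).
Only numpy, scipy, OpenCV 4.12 (cv2) and the standard library are available. Lean on these libraries where they do the work, as an engineer would, in place of code of your own. Each camera call takes 0.05 s, during which the arm holds its last target.

### The job

Get the sample changer ready for flushing its dosing line: stand the small empty beaker upright in the carousel's start station, the one with the engraved line, then turn the carousel until that line points straight at the fixed pointer, and last swing the dosing arm in against its stop so that its nozzle is over the beaker. Leave everything else on the bench where it is.

Things in the scene. Friction and masses are not known exactly. Their poses are not given: they have to be found in the camera images.
- changer: fixed white base of the sample changer, round, 272 mm across, 58 mm high. Origin: on the bench, below the carousel's vertical axis. Its -y side carries the pointer, a foot (150 x 150 mm, 49 mm high, centred at x 20, y -175 mm) and on it a steel column (25 mm thick, top 176 mm above the bench, at x 30, y -210 mm). Placed within some cm, turned up to 0.35 rad; it never moves.
- hub (a point): middle of the carousel's deck, on its vertical axis, 75 mm above the bench; turns with the carousel, a flat aluminium disc. A hub (44 mm wide, 20 mm high) stands here. Six stations every 60 degrees, 85 mm from the axis: open collars, inside 55 mm, outside 63 mm wide, 16 mm high. Raised white rim all round: 8 mm thick, radius 122 to 130 mm, its top 18 mm above the deck (93 mm above the bench).
- carousel (a joint): angle of the carousel (rad, counter-clockwise from above positive, no end stops); 0 = engraved line at the pointer. Starts at -2.5 to -0.9. Turned by the raised white rim, pinched from above (one finger inside, one outside), best midway between two stations where the deck inside the rim is free. About 1 N at the rim turns it; it stays where it is left.
- start_mark (a point): the engraved black line (5 mm wide) on top of the carousel's rim, at the middle of the rim's width, 126 mm from the axis and 93 mm above the bench; turns with the carousel
- start_station (a point): centre of the floor of the start station, on the deck (75 mm above the bench), on the radius of the engraved line, 85 mm from the axis; turns with the carousel
- pointer_tip (a point): the tip of the fixed black arrowhead on the base, 134 mm from the carousel's axis, 4 mm off the rim's outer face, at the height of the rim's top; its axes are those of the base: x runs along the rim, +y points at the carousel's axis
- beaker: the small empty white plastic beaker: 60 mm high, 50 mm wide (53 mm over the lip), foot 45 mm, wall 2 mm, about 60 g. Origin: centre of its underside, z up. It is one of three white vessels standing to the left of the changer; the others are the wider and taller beaker and the closed jar
- dosing_arm (a joint): angle of the dosing arm (rad), growing as it swings clockwise from above, inwards over the carousel: 0 = parked outside the carousel, pointing to the base's -x; 1.335 = against its stop, nozzle over the station at the pointer. Starts at 0 to 0.3. It pivots about the column's vertical axis, needs about 0.7 N at its pin and stays where it is left.
- swing_pin (a point): top of the upright black round pin (14 mm thick, standing 36 mm clear above the arm's bar) by which the dosing arm is swung; 90 mm from the pivot, 229 mm above the bench. The bar is 14 mm wide, its top 193 mm above the bench.
- nozzle_tip (a point): lower tip of the nozzle at the free end of the dosing arm, 128 mm from the pivot, 157 mm above the bench; it clears the rim of a beaker in a station (135 mm) by 22 mm
- big_beaker: bystander: open white plastic beaker, 68 mm wide, 85 mm high, near the small one. Origin: centre of its underside
- jar: bystander: closed white sample jar, 50 mm wide over its screw lid, 58 mm high. Origin: centre of its underside
- vial: bystander: small amber vial with a white cap, 27 mm wide, 56 mm high. Origin: centre of its underside
- timer: bystander: flat white bench timer, 60 x 75 x 18 mm. Origin: centre of its underside
- spoon: bystander: steel spoon, 170 mm long, lying on the left of the bench
- wash_bottle: bystander: white squeeze bottle with a bent spout, 62 mm wide, 184 mm high, standing behind the three white vessels. Origin: centre of its underside
Things that resemble listed ones, but are neither listed nor needed, are in the scene too. Leave any green look-alike of the beaker alone.

How it is judged:
On the way, in this order (a step that is already met when the one before it is completed fails the run):
1. the small beaker stands upright in the start station, let go (horizontal distance between beaker and start_station below 0.008 m and z of beaker in the frame of start_station between -0.005 and 0.005 m and angle between beaker's own z axis and vertical below 0.1 rad and contact force between the fingers and beaker below 0.1 N), for 0.2 s.
2. the engraved line faces the pointer with the beaker in its station, the carousel still and let go (x of start_mark in the frame of pointer_tip between -0.005 and 0.005 m and horizontal distance between start_mark and pointer_tip below 0.02 m and horizontal distance between beaker and start_station below 0.008 m and velocity of joint carousel between -0.02 and 0.02 rad/s and contact force between the fingers and carousel below 0.1 N), for 0.2 s.
3. the dosing arm is swung in against its stop (value of joint dosing_arm above 1.28 rad), for 0.2 s.
At the end, for the whole second after the job is handed in: The small beaker stands upright and at rest on the floor of the start station (within 8 mm of its centre), the engraved line is within 5 mm of the pointer along the rim, the dosing arm is within 0.055 rad of its stop with its nozzle over the beaker's mouth (within 18 mm of its middle) (horizontal distance between beaker and start_station below 0.008 m and z of beaker in the frame of start_station between -0.005 and 0.005 m and angle between beaker's own z axis and vertical below 0.1 rad and x of start_mark in the frame of pointer_tip between -0.005 and 0.005 m and horizontal distance between start_mark and pointer_tip below 0.02 m and value of joint dosing_arm above 1.28 rad and horizontal distance between nozzle_tip and beaker below 0.018 m and linear speed of beaker below 0.01 m/s); the robot touches nothing.
It fails at once if the small beaker is tipped over (angle between beaker's own z axis and vertical above 0.6 rad).
It fails at once if a bystander is knocked over or moved more than 30 mm (distance of any of big_beaker, jar, vial, timer, spoon, wash_bottle from where it was at the start of the episode above 0.03 m or angle between any of big_beaker, jar, vial, wash_bottle's own z axis and vertical above 0.6 rad).
It also fails if it takes over 72 s, if anything falls off the work surface, if the arm or the gripper's body presses on something with over 40 N, if the wrist force passes 120 N, or if a joint passes its speed limit or range.

## Working session

There is one attempt and no reset: what is moved stays moved. The work goes in short steps, Python scripts to look and compute and a tool call to move; the robot and the scene stay as the last step left them, time stands still between calls to the robot, and variables do not carry over. Pictures are saved under pics/ and viewed, and the job is handed in when it is done.

Besides the shell and the picture viewer there is one more tool, called as name(argument=value, ...) on one line, values as JSON. arm_command: Moves the arm, as the interface text tells. Its arguments: {"type":"object","properties":{"commands":{"type":"array"},"force":{"type":"number"}},"required":["commands"]}

```bash
ls; mkdir -p pics; cat > h.py <<'E'
from cell import *
import numpy as np, cv2
from scipy.spatial.transform import Rotation as R
def q2R(q): return R.from_quat([q[1],q[2],q[3],q[0]]).as_matrix()
def Tcam(name,im,st=None):
    # camera->world
    if name=='wrist':
        T=np.eye(4);T[:3,:3]=q2R(st['tool_rot']);T[:3,3]=st['tool_pos']
        return T@np.array(im['T_tool_cam'])
    return np.linalg.inv(np.array(im['view']))
def grab(name):
    st=observe(); im=get_image(name); im['T']=Tcam(name,im,st); im['f']=192/np.tan(np.radians(im['fovy'])/2); return im
def ray(im,u,v):
    d=np.array([(u-im['cx'])/im['f'],(v-im['cy'])/im['f'],1.]); return im['T'][:3,3], im['T'][:3,:3]@d
def atz(im,u,v,z):
    o,d=ray(im,u,v); return o+d*(z-o[2])/d[2]
def bydepth(im,u,v):
    o,d=ray(im,u,v); z=im['z_map'][int(round(v)),int(round(u))]; return o+d*z
def proj(im,p):
    T=np.linalg.inv(im['T']); c=T[:3,:3]@np.array(p)+T[:3,3]; return im['f']*c[0]/c[2]+im['cx'], im['f']*c[1]/c[2]+im['cy']
def tri(im1,p1,im2,p2):
    o1,d1=ray(im1,*p1);o2,d2=ray(im2,*p2)
    A=np.stack([d1,-d2],1); s=np.linalg.lstsq(A,o2-o1,rcond=None)[0]
    a=o1+s[0]*d1;b=o2+s[1]*d2; return (a+b)/2, np.linalg.norm(a-b)
def save(im,n,crop=None,k=1.5):
    i=im['img']
    if crop: u0,v0,u1,v1=crop; i=i[v0:v1,u0:u1]
    cv2.imwrite('pics/'+n,cv2.resize(i,None,fx=k,fy=k,interpolation=cv2.INTER_CUBIC))
E
python3 - <<'E'
from h import *
s=observe();print({k:np.round(v,3) for k,v in s.items()})
names=['beaker','big_beaker','jar','changer','hub','start_mark','start_station','pointer_tip','swing_pin','nozzle_tip','vial','wash_bottle']
for c in ['scene','side','wrist']:
    im=grab(c);save(im,c+'0.png')
    print(c,np.round(im['T'][:3,3],3),im['f'])
    for n in names:
        r=tip_of(c,n)
        print(c,n,[(round(x['confidence'],2),np.round(x['location'],1).tolist()) for x in r[:3]])
E
```

```text
pics
{'time': np.float64(0.0), 'joints': array([ 1.627,  0.359,  0.011, -0.   , -1.224, -0.288]), 'joint_vel': array([ 0.002,  0.   , -0.002,  0.001,  0.001,  0.   ]), 'joint_torque': array([ 3.0000e-03, -5.8332e+01,  2.9341e+01,  6.9360e+00, -6.0000e-03,
       -0.0000e+00]), 'tool_pos': array([0.155, 0.656, 0.23 ]), 'tool_rot': array([ 0.081, -0.702,  0.082,  0.702]), 'force': array([-0.469, -0.252,  0.776]), 'wrist_torque': array([-0.005, -0.022,  0.007]), 'width': np.float64(0.999)}
scene [1.135 0.716 1.189] 479.07928879525235
scene beaker [(0.94, [348.7, 248.6]), (0.83, [329.1, 329.2]), (0.79, [314.9, 233.7])]
scene big_beaker [(0.96, [263.5, 280.0])]
scene jar [(0.67, [209.0, 209.6]), (0.63, [328.7, 285.9])]
scene changer [(0.76, [208.0, 210.8]), (0.36, [387.1, 287.1]), (0.19, [247.7, 165.1])]
scene hub [(0.83, [208.2, 194.2]), (0.26, [174.1, 174.3])]
scene start_mark [(0.61, [249.7, 187.4])]
scene start_station [(0.89, [237.5, 193.3])]
scene pointer_tip [(0.96, [173.4, 177.0])]
scene swing_pin [(0.62, [159.8, 121.9])]
scene nozzle_tip [(0.78, [170.1, 137.9])]
scene vial [(0.55
[... 326 characters left out ...]
er [(0.8, [307.0, 258.9])]
side hub [(0.86, [307.8, 237.4])]
side start_mark [(0.77, [267.6, 235.6])]
side start_station [(0.95, [281.6, 241.6]), (0.58, [209.7, 227.3])]
side pointer_tip [(0.73, [359.9, 246.7])]
side swing_pin [(0.63, [393.2, 222.7]), (0.5, [361.6, 246.6])]
side nozzle_tip [(0.8, [380.1, 257.0])]
side vial [(0.48, [215.7, 261.2]), (0.24, [213.5, 228.4]), (0.17, [390.4, 221.4])]
side wash_bottle [(0.69, [233.3, 195.5])]
wrist [0.224 0.64  0.374] 329.9429859344333
wrist beaker []
wrist big_beaker []
wrist jar []
wrist changer []
wrist hub []
wrist start_mark []
wrist start_station []
wrist pointer_tip []
wrist swing_pin []
wrist nozzle_tip []
wrist vial []
wrist wash_bottle []
```

View images.

View pics/scene0.png

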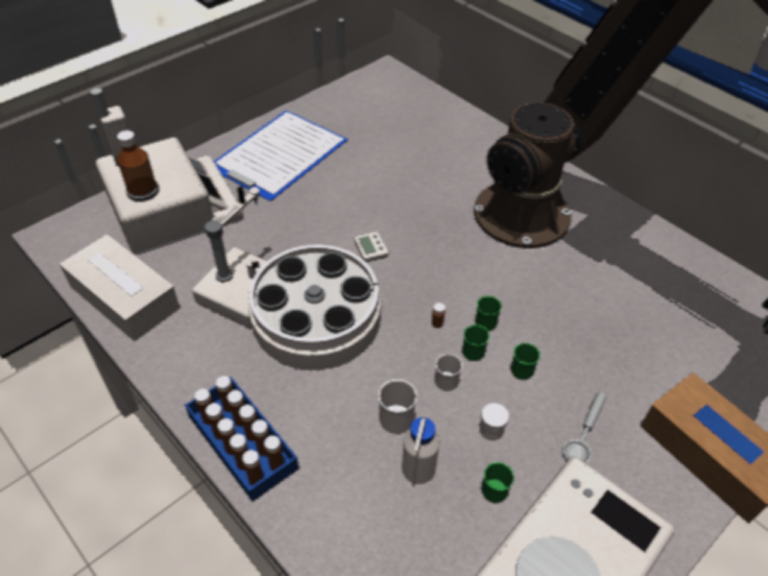

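View pics/side0.png

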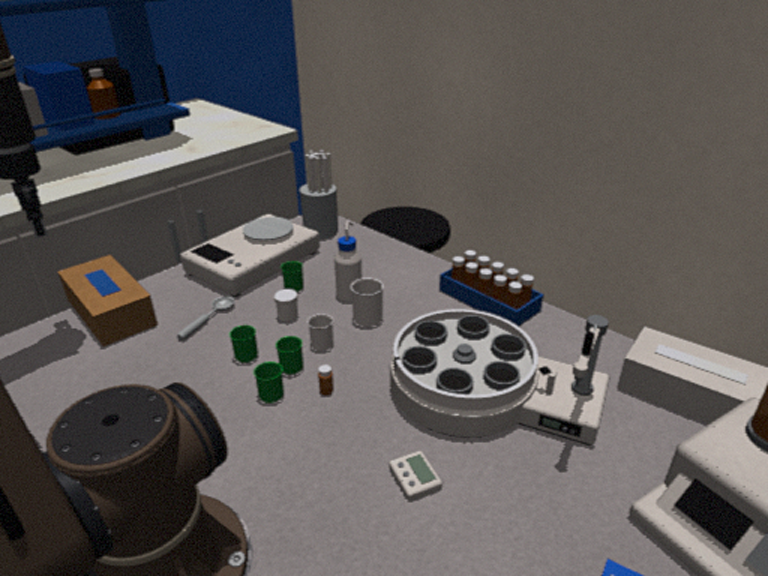

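View pics/wrist0.png

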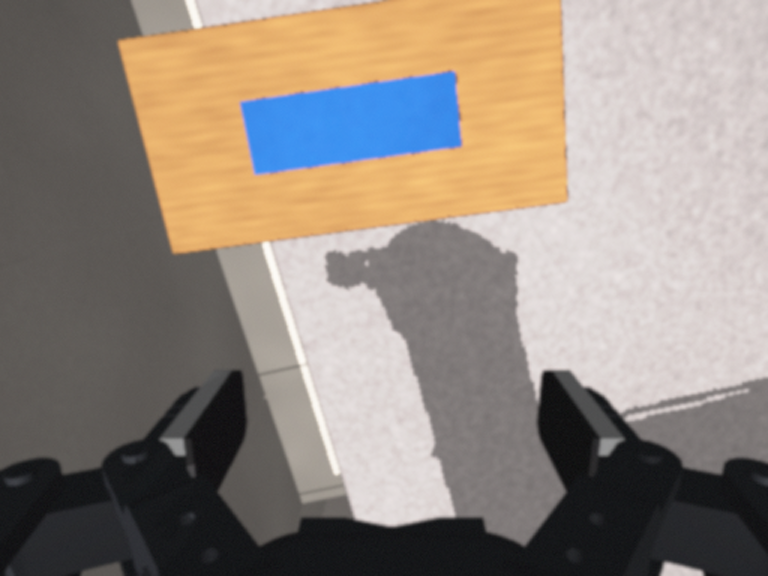

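```bash
cat > m.py <<'E'
from h import *
ims={c:grab(c) for c in ['scene','side']}
for c in ims:
    im=ims[c]; np.save(f'/tmp/{c}.npy',im,allow_pickle=True)
    for n in ['beaker','big_beaker','jar','vial','wash_bottle']:
        for x in trace(c,n)[:6]:
            m=x['region']; v,u=np.nonzero(m)
            P=np.array([bydepth(im,a,b) for a,b in zip(u,v)]); P=P[P[:,2]>0.01]
            if len(P)<5: continue
            mm=np.median(im['img'][m],0)
            print(c,n,round(x['confidence'],2),np.round(x['location']),'xy mid',np.round((np.percentile(P[:,:2],3,0)+np.percentile(P[:,:2],97,0))/2,3),'ext',np.round(np.percentile(P[:,:2],97,0)-np.percentile(P[:,:2],3,0),3),'ztop',round(np.percentile(P[:,2],98),3),mm)
def t(n,z=None,i=0,j=0):
    a=[x['location'] for x in tip_of('scene',n)];b=[x['location'] for x in tip_of('side',n)]
    if not a or not b: print(n,'none');return
    p,e=tri(ims['scene'],a[i],ims['side'],b[j]);print(n,np.round(p,4),'gap',round(e,4), [np.round(atz(ims[c],*q[0],z),4) for c,q in (('scene',a),('side',b))] if z else '')
for n,z in [('hub',.075),('start_mark',.093),('start_station',.075),('pointer_tip',.093),('swing_pin',.229),('nozzle_tip',.157),('changer',.001)]: t(n,z)
E
python3 m.py
```

```text
scene beaker 0.77 [348. 241.] xy mid [0.356 0.303] ext [0.05  0.047] ztop 0.063 [20. 43. 15.]
scene beaker 0.67 [333. 324.] xy mid [0.591 0.439] ext [0.048 0.047] ztop 0.064 [24. 48. 19.]
scene beaker 0.61 [328. 208.] xy mid [0.319 0.172] ext [0.049 0.047] ztop 0.061 [19. 42. 15.]
scene beaker 0.59 [300. 249.] xy mid [0.488 0.22 ] ext [0.048 0.048] ztop 0.065 [77. 79. 84.]
scene big_beaker 0.74 [264. 266.] xy mid [0.621 0.217] ext [0.064 0.065] ztop 0.087 [74.  77.  81.5]
scene jar 0.79 [330. 283.] xy mid [0.506 0.354] ext [0.043 0.043] ztop 0.062 [200. 198. 201.]
scene jar 0.63 [156. 138.] xy mid [ 0.619 -0.275] ext [0.141 0.052] ztop 0.232 [111. 110. 112.]
scene vial 0.51 [294. 211.] xy mid [0.401 0.106] ext [0.017 0.021] ztop 0.059 [48. 56. 74.]
scene vial 0.42 [208. 202.] xy mid [ 0.581 -0.071] ext [0.236 0.24 ] ztop 0.097 [121. 121. 123.]
scene wash_bottle 0.6 [276. 302.] xy mid [0.668 0.324] ext [0.047 0.048] ztop 0.182 [106.  87.  80.]
side beaker 0.93 [161. 226.] xy mid [0.353 0.299] ext [0.046 0.05 ] ztop 0.06 [17. 44.  8.]
side beaker 0.73 [326. 253.] xy mid [ 0.572 -0.142]
[... 927 characters left out ...]
0.0197  0.0963] gap 0.005 [array([ 0.4729, -0.02  ,  0.093 ]), array([ 0.4816, -0.0186,  0.093 ])]
start_station [ 0.518  -0.0214  0.0685] gap 0.0059 [array([ 0.5235, -0.0194,  0.075 ]), array([ 0.5095, -0.0247,  0.075 ])]
pointer_tip [ 0.6156 -0.2177  0.0966] gap 0.0042 [array([ 0.6149, -0.2229,  0.093 ]), array([ 0.6177, -0.2147,  0.093 ])]
swing_pin [ 0.5851 -0.2875  0.2309] gap 0.0 [array([ 0.5841, -0.2895,  0.229 ]), array([ 0.5877, -0.2865,  0.229 ])]
nozzle_tip [ 0.551  -0.3103  0.1552] gap 0.0004 [array([ 0.5519, -0.3083,  0.157 ]), array([ 0.5492, -0.3111,  0.157 ])]
changer [ 0.5813 -0.0804 -0.0022] gap 0.0002 [array([ 0.5829, -0.0783,  0.001 ]), array([ 0.5782, -0.0824,  0.001 ])]
```

```bash
cat >> h.py <<'E'
def goal(p,psi):
    y=np.array([np.cos(psi),np.sin(psi),0]);x=np.array([0,0,-1.]);return np.array(p),np.stack([x,y,np.cross(x,y)],1)
def delta(p,psi,s=None):
    s=s or observe(); R0=q2R(s['tool_rot']); p,Rg=goal(p,psi)
    return np.r_[R.from_matrix(R0.T@Rg).as_rotvec(), R0.T@(p-np.array(s['tool_pos']))]
def show():
    s=observe();R0=q2R(s['tool_rot']);print('t',round(float(s['time']),2),'p',np.round(s['tool_pos'],4),'xax',np.round(R0[:,0],3),'psi',round(float(np.arctan2(R0[1,1],R0[0,1])),4),'j',np.round(s['joints'],3),'F',np.round(s['force'],2),'w',round(float(s['width']),3))
E
python3 - <<'E'
from h import *
show()
for psi in (np.pi/2,-np.pi/2,0.9,1.8,2.3): print(psi,np.round(delta([0.487,0.218,0.23],psi),4))
E
```

```text
t 3.25 p [0.1551 0.6569 0.2313] xax [ 0.  0. -1.] psi -1.8026 j [ 1.627  0.359  0.012  0.    -1.224 -0.288] F [-0.82  0.25  0.08] w 1.0
1.5707963267948966 [ 2.9098e+00  0.0000e+00  0.0000e+00  1.3000e-03  3.5090e-01 -4.2390e-01]
-1.5707963267948966 [-0.2318 -0.      0.      0.0013  0.3509 -0.4239]
0.9 [-2.7026e+00 -0.0000e+00  0.0000e+00  1.3000e-03  3.5090e-01 -4.2390e-01]
1.8 [ 2.6806e+00  0.0000e+00  0.0000e+00  1.3000e-03  3.5090e-01 -4.2390e-01]
2.3 [ 2.1806e+00  0.0000e+00  0.0000e+00  1.3000e-03  3.5090e-01 -4.2390e-01]
```

arm_command(commands=[-0.02,0,0,0,0.035,-0.0425,100,-0.05,0,0,0,0.08,-0.095,100,-0.08,0,0,0,0.12,-0.145,100,-0.11,0,0,0,0.16,-0.195,100,-0.14,0,0,0,0.2,-0.24,100,-0.16,0,0,0,0.24,-0.29,100,-0.18,0,0,0,0.28,-0.34,100,-0.21,0,0,0,0.32,-0.385,100,-0.232,0,0,0.001,0.351,-0.424,100,-0.232,0,0,0.001,0.351,-0.424,100,-0.232,0,0,0.001,0.351,-0.424,100], force=20)

```text
time: 4.62
tool_pos: [0.4872, 0.2176, 0.2303]
tool_rot: [0.0, -0.707, 0.0, 0.707]
force: [0.1, -0.1, -0.0]
width: 0.999
```

```bash
cat > b.py <<'E'
from h import *
show(); im=grab('wrist');save(im,'wrist1.png');np.save('/tmp/w1.npy',im,allow_pickle=True)
for x in trace('wrist','beaker')[:4]:
    m=x['region']; v,u=np.nonzero(m); P=np.array([bydepth(im,a,b) for a,b in zip(u,v)])
    top=P[P[:,2]>np.percentile(P[:,2],98)-0.008]
    import cv2
    (c,r)=cv2.minEnclosingCircle(top[:,:2].astype(np.float32))
    print(round(x['confidence'],2),x['location'],np.median(im['img'][m],0),'top z',np.percentile(P[:,2],98),'circ',c,r,'mid',(top.min(0)+top.max(0))/2)
print([(x['confidence'],x['location'],atz(im,*x['location'],0)) for x in tip_of('wrist','beaker')])
show()
E
python3 b.py
```

```text
t 4.62 p [0.4872 0.2176 0.2303] xax [-0.  0. -1.] psi -1.572 j [ 0.788  0.127 -0.3   -0.    -1.144  0.782] F [ 0.08 -0.11 -0.03] w 0.999
0.85 [183.6, 282.3] [23. 56. 12.] top z 0.06056609319067872 circ (0.4445645213127136, 0.26462289690971375) 0.12307978421449661 mid [0.44401808 0.27141243 0.2128134 ]
0.78 [300.5, 311.1] [26. 65. 13.] top z 0.060576891314806654 circ (0.4253648519515991, 0.18978345394134521) 0.1354292333126068 mid [0.42525424 0.18081191 0.21283824]
0.77 [273.6, 249.5] [24. 57. 13.] top z 0.060606382869306405 circ (0.4641566276550293, 0.20740480720996857) 0.09436536580324173 mid [0.46392769 0.20444407 0.21283762]
0.6 [261.7, 171.7] [142. 147. 154.] top z 0.06097861478287203 circ (0.5097604990005493, 0.21636034548282623) 0.04827907681465149 mid [0.50978835 0.21787712 0.21301814]
[(0.88, [50.9, 61.2], array([0.59402069, 0.43852977, 0.        ])), (0.87, [261.3, 161.1], array([0.48676136, 0.21654356, 0.        ])), (0.72, [272.4, 234.0], array([0.39643115, 0.20308998, 0.        ])), (0.71, [298.3, 291.4], array([0.31635112, 0.16903693, 0.        ])), (0.55, [194.5, 264.0], array([0.35584751, 0.30064089, 0.        ]))]
t 4.78 p [0.4866 0.2189 0.2304] xax [ 0.  0. -1.] psi -1.5691 j [ 0.79   0.126 -0.3   -0.    -1.144  0.782] F [-0.27  1.48 -0.17] w 1.0
```

View pics/wrist1.png

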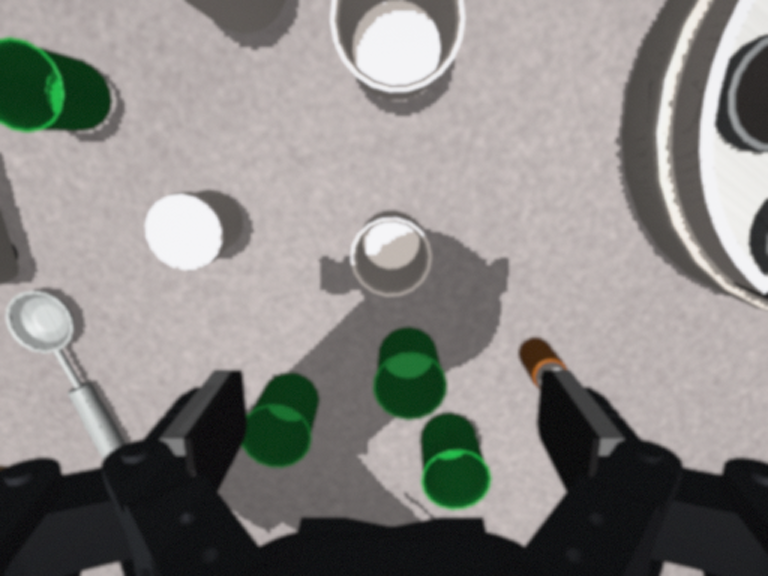

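```bash
python3 - <<'E'
from h import *
im=np.load('/tmp/w1.npy',allow_pickle=True).item()
save(im,'crop1.png',(200,110,330,230),5)
p=atz(im,260.2,171.2,0.06);print(p, atz(im,261.3,161.1,0))
show()
print(np.round(delta([p[0],p[1],0.025],-np.pi/2),4))
E
```

```text
[0.48827993 0.21769124 0.06      ] [0.48676136 0.21654356 0.        ]
t 4.78 p [0.4866 0.2189 0.2304] xax [ 0.  0. -1.] psi -1.5691 j [ 0.79   0.126 -0.3   -0.    -1.144  0.782] F [-0.27  1.48 -0.17] w 1.0
[ 1.700e-03 -2.000e-04  2.000e-04  2.054e-01  1.200e-03 -1.600e-03]
```

View pics/crop1.png

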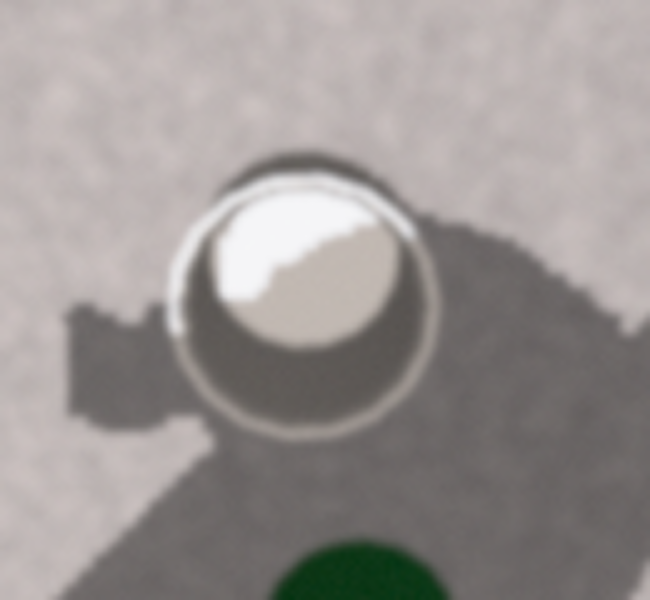

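arm_command(commands=[0,0,0,0.04,0.001,-0.001,100,0,0,0,0.09,0.001,-0.001,100,0,0,0,0.14,0.001,-0.001,100,0,0,0,0.18,0.001,-0.001,100,0,0,0,0.2,0.001,-0.001,100,0,0,0,0.205,0.001,-0.001,100,0,0,0,0.205,0.001,-0.001,70,0,0,0,0.205,0.001,-0.001,50,0,0,0,0.205,0.001,-0.001,40,0,0,0,0.205,0.001,-0.001,40,0,0,0,0.205,0.001,-0.001,40], force=25)

```text
time: 6.15
tool_pos: [0.4884, 0.2187, 0.0267]
tool_rot: [-0.0, 0.708, 0.001, -0.706]
force: [-2.1, 0.6, 6.9]
width: 0.6
```

arm_command(commands=[0,0,0,-0.03,0,0,40,0,0,0,-0.08,0,0,40,0,0,0,-0.13,0,0,40,0,0,0,-0.18,0.01,0,40,0,0,0,-0.21,0.05,-0.003,40,0,0,0,-0.22,0.1,-0.006,40,0,0,0,-0.22,0.15,-0.009,40,0,0,0,-0.22,0.19,-0.012,40,0,0,0,-0.22,0.2,-0.012,40,0,0,0,-0.22,0.2,-0.012,40])

```text
time: 7.4
tool_pos: [0.5002, 0.0178, 0.2465]
tool_rot: [-0.001, 0.708, 0.001, -0.706]
force: [0.4, -0.3, -0.5]
width: 0.598
```

```bash
cat > c.py <<'E'
from h import *
import sys
tag=sys.argv[1]
show(); im=grab('wrist');save(im,tag+'.png');np.save(f'/tmp/{tag}.npy',im,allow_pickle=True)
for n,z in [('hub',.075),('start_mark',.093),('start_station',.075),('pointer_tip',.093)]:
    for x in tip_of('wrist',n)[:2]:
        print(n,round(x['confidence'],2),np.round(x['location'],1),np.round(atz(im,*x['location'],z),4))
E
python3 c.py w2
```

```text
t 7.4 p [0.5002 0.0178 0.2465] xax [ 0.002  0.002 -1.   ] psi -1.5704 j [ 4.280e-01  5.600e-02 -3.410e-01 -1.000e-03 -1.170e+00  1.144e+00] F [ 0.39 -0.33 -0.51] w 0.598
hub 0.86 [367.4  86.7] [ 0.5799 -0.0791  0.075 ]
start_mark 0.9 [284.6 202. ] [ 0.4758 -0.0048  0.093 ]
start_station 0.67 [310.6 162.8] [ 0.5098 -0.0305  0.075 ]
pointer_tip 0.64 [394.8 268.7] [ 0.4058 -0.1164  0.093 ]
```

View pics/w2.png

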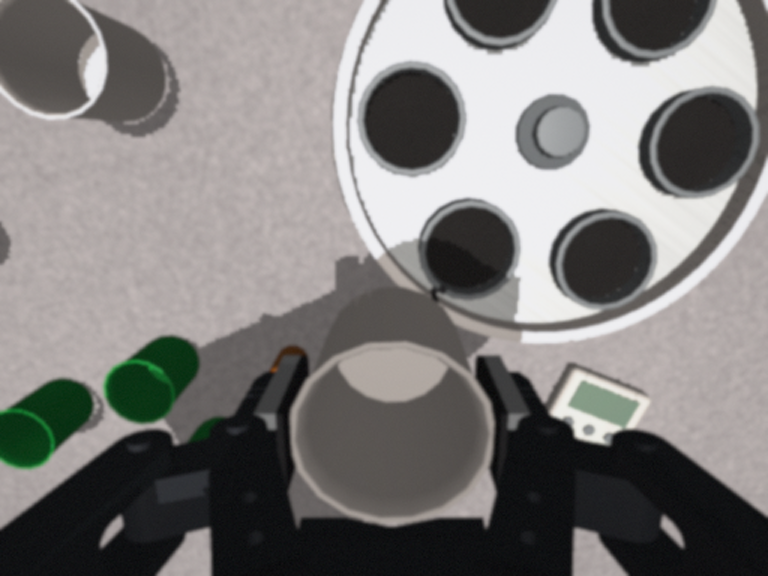

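```bash
python3 - <<'E'
from h import *
from scipy.optimize import least_squares
im=np.load('/tmp/w2.npy',allow_pickle=True).item()
print(im['T'][:3,3])
g=cv2.cvtColor(im['img'],cv2.COLOR_BGR2GRAY)
g2=cv2.resize(g,None,fx=3,fy=3,interpolation=cv2.INTER_CUBIC)
# dark interiors: floor is dark; use collar ring via depth map: z in (0.086,0.094) ring, and outside rim mask
H=im['z_map']; vv,uu=np.mgrid[0:384,0:512]
P=np.stack([(uu-im['cx'])/im['f']*H,(vv-im['cy'])/im['f']*H,H],-1)@im['T'][:3,:3].T+im['T'][:3,3]
for (a,b) in [(469,248.5),(412,119),(699,141),(603,259)]:
    u,v=a/1.5,b/1.5
    m=(np.hypot(uu-u,vv-v)<38)&(abs(P[...,2]-0.091)<0.004)
    q=P[m][:,:2]; c0=atz(im,u,v,0.091)[:2]
    d=np.hypot(*(q-c0).T); q=q[d<0.034]
    r=least_squares(lambda x:np.hypot(q[:,0]-x[0],q[:,1]-x[1])-x[2],[*c0,.0295],loss='soft_l1',f_scale=.002)
    print('manual',np.round(c0,4),'depthfit',np.round(r.x,4),len(q))
print('mark',atz(im,290.5,196.5,0.093))
# outer rim
m=(abs(P[...,2]-0.093)<0.004)&(np.hypot(P[...,0]-.578,P[...,1]+.08)>.117)&(np.hypot(P[...,0]-.578,P[...,1]+.08)<.136)
q=P[m][:,:2];r=least_squares(lambda x:np.hypot(q[:,0]-x[0],q[:,1]-x[1])-x[2],[.578,-.08,.126],loss='soft_l1',f_scale=.002);print('rim',r.x,m.sum())
save(im,'crop2.png',(220,110,420,240),4)
E
```

```text
[0.57061761 0.01692307 0.38942403]
manual [ 0.5102 -0.0301] depthfit [ 0.5086 -0.0298  0.0292] 935
manual [0.5854 0.0057] depthfit [0.5847 0.0067 0.029 ] 1074
manual [ 0.5734 -0.1601] depthfit [ 0.5717 -0.1616  0.0289] 1123
manual [ 0.5037 -0.1129] depthfit [ 0.5021 -0.114   0.0291] 1037
mark [ 0.48118334 -0.01024361  0.093     ]
rim [ 0.57777482 -0.07718813  0.12445824] 4698
```

View pics/crop2.png

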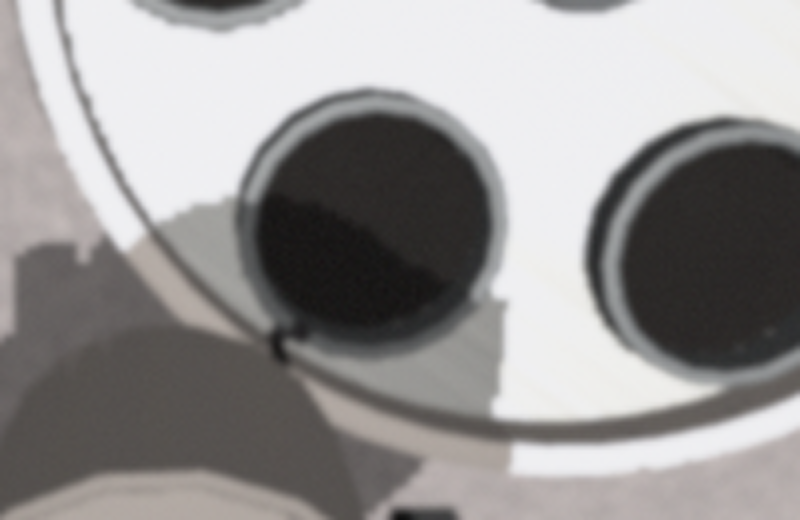

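```bash
python3 - <<'E'
from h import *
im=np.load('/tmp/w2.npy',allow_pickle=True).item()
show()
g=cv2.cvtColor(im['img'],cv2.COLOR_BGR2GRAY)
for uv in [(260.7,288),(260.7,287.5)]: print(atz(im,*uv,0.2798))
print(atz(im,194,288,.2798),atz(im,329.5,288,.2798))
print(delta([.5086,-.0298,.2465],-np.pi/2))
E
```

```text
t 7.65 p [0.5004 0.0191 0.2463] xax [ 0.002  0.002 -1.   ] psi -1.5676 j [ 4.300e-01  5.700e-02 -3.410e-01 -1.000e-03 -1.170e+00  1.144e+00] F [-0.25 -1.01 -0.4 ] w 0.593
[0.50149242 0.01722217 0.2798    ]
[0.50170639 0.01722213 0.2798    ]
[0.50146053 0.04239095 0.2798    ] [ 0.50152529 -0.00871425  0.2798    ]
[ 0.00318013 -0.00206178  0.00207902 -0.00028131  0.04896601 -0.00806365]
```

arm_command(commands=[0.003,-0.002,0.002,0,0.02,-0.003,40,0.003,-0.002,0.002,0,0.048,-0.007,40,0.003,-0.002,0.002,0.04,0.048,-0.007,40,0.003,-0.002,0.002,0.08,0.048,-0.007,40,0.003,-0.002,0.002,0.115,0.048,-0.007,40,0.003,-0.002,0.002,0.118,0.048,-0.007,40,0.003,-0.002,0.002,0.118,0.048,-0.007,40])

```text
time: 8.52
tool_pos: [0.5085, -0.0281, 0.1291]
tool_rot: [0.001, 0.707, 0.0, -0.707]
force: [-0.3, -0.4, -0.1]
width: 0.599
```

```bash
python3 - <<'E'
from h import *
show(); im=grab('wrist');save(im,'w3.png');np.save('/tmp/w3.npy',im,allow_pickle=True)
show()
for n in ('scene','side'):
    i=grab(n);u,v=proj(i,[.5086,-.0298,.09]);u=int(u);v=int(v);save(i,n+'3.png',(u-60,v-50,u+60,v+50),5)
E
```

```text
t 8.53 p [ 0.5085 -0.0281  0.1291] xax [ 0.001 -0.    -1.   ] psi -1.5695 j [ 3.310e-01  1.810e-01 -4.900e-01  1.000e-03 -8.990e-01  1.241e+00] F [-0.28 -0.39 -0.11] w 0.599
t 8.57 p [ 0.5089 -0.0281  0.1296] xax [ 0.002  0.    -1.   ] psi -1.5696 j [ 3.310e-01  1.800e-01 -4.890e-01  1.000e-03 -8.990e-01  1.241e+00] F [-0.23 -0.41  0.95] w 0.595
```

View pics/w3.png

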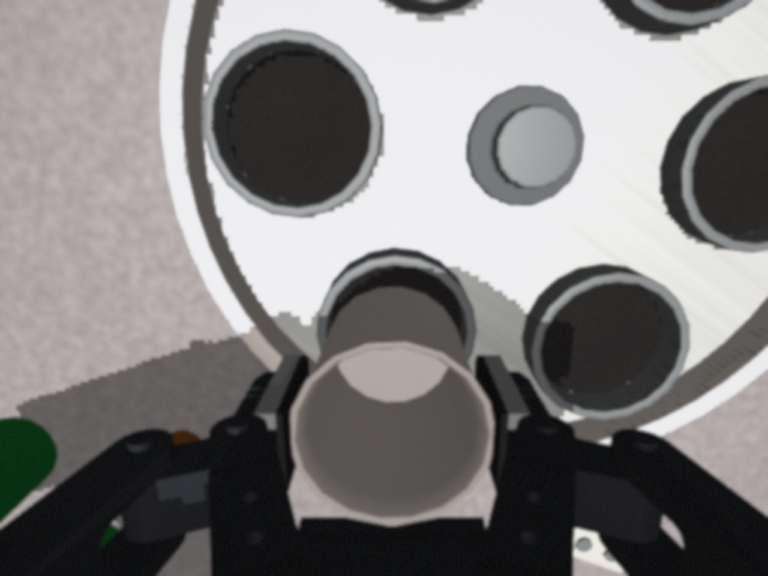

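View pics/side3.png

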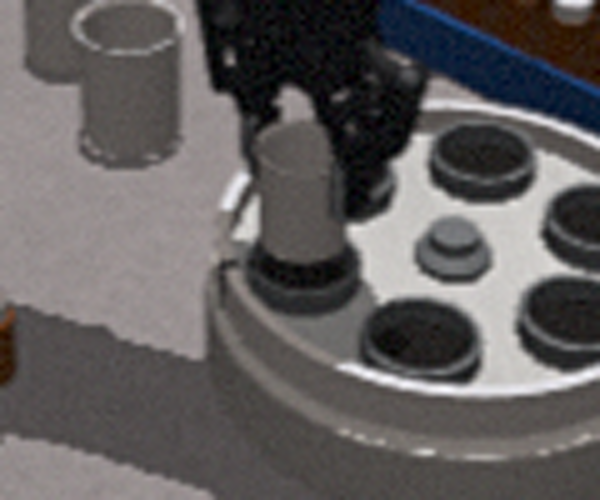

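View pics/scene3.png

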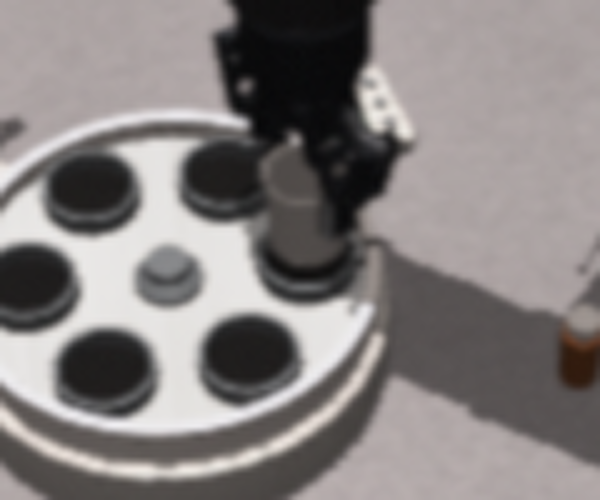

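```bash
python3 - <<'E'
from h import *
from scipy.optimize import least_squares
im=np.load('/tmp/w3.npy',allow_pickle=True).item()
H=im['z_map']; vv,uu=np.mgrid[0:384,0:512]
P=np.stack([(uu-im['cx'])/im['f']*H,(vv-im['cy'])/im['f']*H,H],-1)@im['T'][:3,:3].T+im['T'][:3,3]
out=[]
for (a,b) in [(292,123),(607,342),(397,330)]:
    u,v=a/1.5,b/1.5
    c0=atz(im,u,v,0.091)[:2]
    for k in range(3):
        m=(np.hypot(P[...,0]-c0[0],P[...,1]-c0[1])<.034)&(abs(P[...,2]-0.091)<0.003)
        q=P[m][:,:2]
        r=least_squares(lambda x:np.r_[np.hypot(q[:,0]-x[0],q[:,1]-x[1])-x[2],10*(x[2]-.0292)],[*c0,.0292],loss='soft_l1',f_scale=.001); c0=r.x[:2]
    out.append(c0);print(np.round(r.x,4),len(q))
m=(abs(P[...,2]-0.093)<0.004)&(abs(np.hypot(P[...,0]-.578,P[...,1]+.0775)-.126)<.008)
q=P[m][:,:2];r=least_squares(lambda x:np.hypot(q[:,0]-x[0],q[:,1]-x[1])-.126,[.578,-.08],loss='soft_l1',f_scale=.002);print('rim',r.x,m.sum())
L,RR=out[0],out[1]; mid=(L+RR)/2
print('start from neighbours', r.x+ (mid-r.x)*2, )
zt=0.1293-0.0267+0.06
print('beaker',atz(im,260.9,288,zt))
E
```

```text
[0.5849 0.0061 0.029 ] 2996
[ 0.5024 -0.1142  0.0291] 2338
[ 0.5088 -0.0302  0.0292] 1282
rim [ 0.58106397 -0.07896925] 6046
start from neighbours [ 0.50622502 -0.02909844]
beaker [ 0.50999889 -0.02867746  0.1626    ]
```

arm_command(commands=[0,0,0,0.005,0.0015,0.001,40,0,0,0,0.015,0.0015,0.001,40,0,0,0,0.023,0.0015,0.001,40,0,0,0,0.027,0.0015,0.001,40,0,0,0,0.027,0.0015,0.001,40])

```text
time: 9.3
tool_pos: [0.5078, -0.0297, 0.1024]
tool_rot: [0.0, 0.708, 0.0, -0.706]
force: [-0.3, 0.2, -0.4]
width: 0.598
```

arm_command(commands=[0,0,0,0.001,0,0,40,0,0,0,0.001,0,0,65,0,0,0,0.001,0,0,75,0,0,0,0.001,0,0,85,0,0,0,0.001,0,0,85])

```text
time: 9.93
tool_pos: [0.5079, -0.0297, 0.1014]
tool_rot: [0.0, 0.708, 0.0, -0.706]
force: [-0.6, 0.2, -0.4]
width: 0.854
```

```bash
python3 - <<'E'
from h import *
show()
for n in ('wrist','side'):
    i=grab(n)
    if n=='side':
        u,v=proj(i,[.5086,-.0298,.09]);u=int(u);v=int(v);save(i,n+'4.png',(u-60,v-50,u+60,v+50),5)
    else: save(i,'w4.png')
show()
E
```

```text
t 9.93 p [ 0.5079 -0.0297  0.1014] xax [ 0.002  0.    -1.   ] psi -1.57 j [ 0.328  0.213 -0.525  0.    -0.83   1.243] F [-0.59  0.21 -0.45] w 0.854
t 10.03 p [ 0.5078 -0.0297  0.1014] xax [ 0.002  0.    -1.   ] psi -1.57 j [ 0.328  0.213 -0.525  0.    -0.83   1.243] F [-0.21 -0.21  0.38] w 0.85
```

View pics/w4.png

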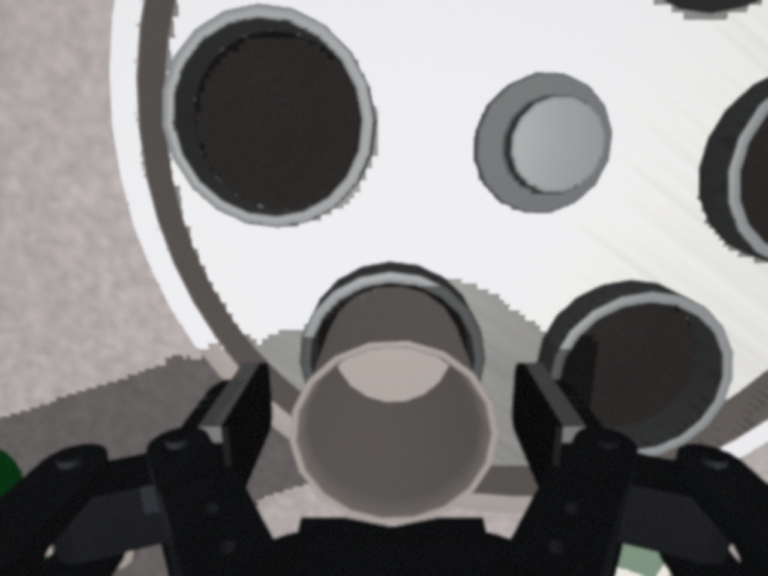

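View pics/side4.png

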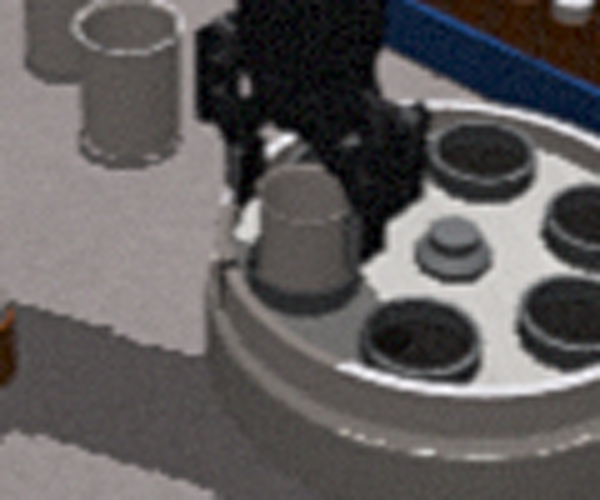

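arm_command(commands=[0,0,0,-0.03,0,0,85,0,0,0,-0.08,0,0,85,0,0,0,-0.13,0,0,85,0.17,0,0,-0.16,0,-0.005,85,0.34,0,0,-0.16,-0.005,-0.015,85,0.51,0,0,-0.16,-0.01,-0.03,80,0.68,0,0,-0.16,-0.015,-0.045,75,0.85,0,0,-0.16,-0.02,-0.06,70,1.02,0,0,-0.16,-0.025,-0.075,60,1.19,0,0,-0.16,-0.03,-0.09,50,1.36,0,0,-0.16,-0.035,-0.1,45,1.53,0,0,-0.16,-0.04,-0.11,45,1.7,0,0,-0.16,-0.05,-0.125,45,1.87,0,0,-0.16,-0.056,-0.141,45,1.87,0,0,-0.16,-0.056,-0.141,45])

```text
time: 11.9
tool_pos: [0.6489, 0.0267, 0.2609]
tool_rot: [0.569, -0.42, 0.568, 0.42]
force: [-0.6, -0.2, 0.0]
width: 0.45
```

```bash
python3 c.py w5
```

```text
t 11.9 p [0.6489 0.0267 0.2609] xax [ 0.001  0.    -1.   ] psi 2.8435 j [ 0.341  0.3   -0.005  0.    -1.264 -0.639] F [-0.62 -0.18  0.05] w 0.45
hub 0.73 [300.   37.2] [ 0.5791 -0.0806  0.075 ]
start_mark 0.75 [435.1  82.9] [ 0.4762 -0.0068  0.093 ]
start_station 0.41 [311.  340.8] [0.6537 0.2437 0.075 ]
```

View pics/w5.png

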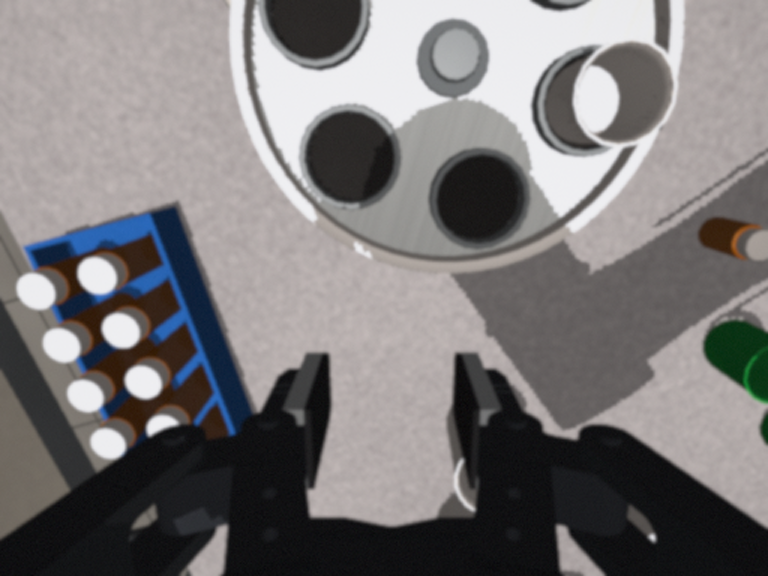

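```bash
python3 - <<'E'
from h import *
from scipy.optimize import least_squares
im=np.load('/tmp/w5.npy',allow_pickle=True).item()
H=im['z_map']; vv,uu=np.mgrid[0:384,0:512]
P=np.stack([(uu-im['cx'])/im['f']*H,(vv-im['cy'])/im['f']*H,H],-1)@im['T'][:3,:3].T+im['T'][:3,3]
out=[]
for (a,b) in [(350,157),(480,197),(315,20)]:
    c0=atz(im,a/1.5,b/1.5,0.091)[:2]
    for k in range(3):
        m=(np.hypot(P[...,0]-c0[0],P[...,1]-c0[1])<.034)&(abs(P[...,2]-0.091)<0.003)
        q=P[m][:,:2]
        r=least_squares(lambda x:np.r_[np.hypot(q[:,0]-x[0],q[:,1]-x[1])-x[2],10*(x[2]-.0292)],[*c0,.0292],loss='soft_l1',f_scale=.001); c0=r.x[:2]
    out.append(c0);print(np.round(r.x,4),len(q))
m=(abs(P[...,2]-0.093)<0.004)&(abs(np.hypot(P[...,0]-.578,P[...,1]+.0775)-.126)<.008)
q=P[m][:,:2];r=least_squares(lambda x:np.hypot(q[:,0]-x[0],q[:,1]-x[1])-.126,[.578,-.08],loss='soft_l1',f_scale=.002);print('rim',r.x,m.sum())
S=np.array([[.5847,.0065],[.5717,-.1616],[.5022,-.1141],[.5087,-.030]]+[list(o) for o in out])
def f(x):
    d=S-x[:2]; th=np.arctan2(d[:,1],d[:,0]); k=np.round((th-x[2])/(np.pi/3)); t=x[2]+k*np.pi/3
    return (d-.085*np.stack([np.cos(t),np.sin(t)],1)).ravel()
r=least_squares(f,[.578,-.0775,np.radians(145.5)]);print('C',r.x[:2],np.degrees(r.x[2]),np.round(r.fun.reshape(-1,2),4))
C=r.x[:2];a=r.x[2]-np.pi/2
p=C+.126*np.array([np.cos(a),np.sin(a)]);print('grip',p,np.degrees(a))
print(np.round(delta([*p,.15],a),4))
E
```

```text
[ 0.6557 -0.0415  0.0291] 931
[0.5861 0.0062 0.0292] 880
[ 0.6491 -0.1257  0.0291] 626
rim [ 0.57886373 -0.07905175] 4338
C [ 0.57877379 -0.07785695] 145.4638270774777 [[-0.0008 -0.0004]
 [-0.0004  0.001 ]
 [ 0.0002  0.0003]
 [-0.0001 -0.0003]
 [ 0.0002 -0.0002]
 [ 0.0006 -0.0007]
 [ 0.0003  0.0003]]
grip [0.65020652 0.02593787] 55.4638270774777
[ 1.8767e+00  2.6000e-03  3.0000e-04  1.1200e-01 -1.9000e-03  4.0000e-04]
```

arm_command(commands=[0.17,0,0,0,0,0,45,0.34,0,0,0,-0.001,0,45,0.51,0,0,0,-0.001,0,45,0.68,0,0,0,-0.002,0,45,0.85,0,0,0,-0.002,0,45,1.02,0,0,0,-0.002,0,45,1.19,0,0,0,-0.002,0,45,1.36,0,0,0,-0.002,0,45,1.53,0,0,0.02,-0.002,0,45,1.7,0,0,0.05,-0.002,0,45,1.877,0.003,0,0.09,-0.002,0,45,1.877,0.003,0,0.112,-0.002,0,45,1.877,0.003,0,0.112,-0.002,0,45,1.877,0.003,0,0.112,-0.002,0,45])

```text
time: 13.9
tool_pos: [0.6508, 0.0256, 0.1514]
tool_rot: [0.676, 0.21, 0.675, -0.21]
force: [0.5, -0.2, 0.2]
width: 0.45
```

```bash
python3 - <<'E'
from h import *
show();print(np.round(delta([.6502,.0259,.081],np.radians(55.46)),4))
i=grab('wrist');save(i,'w6.png')
E
```

```text
t 13.9 p [0.6508 0.0256 0.1514] xax [ 0.001 -0.    -1.   ] psi 0.9687 j [ 3.390e-01  3.770e-01 -1.510e-01  1.000e-03 -1.041e+00 -2.512e+00] F [ 0.54 -0.19  0.17] w 0.45
[ 0.0008  0.0014 -0.0006  0.0704 -0.0001 -0.0008]
```

View pics/w6.png

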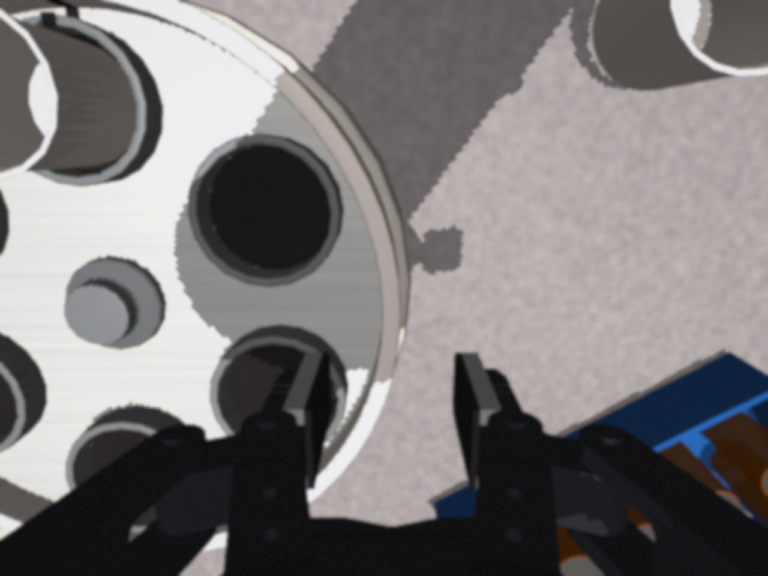

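```bash
python3 - <<'E'
from h import *
i=grab('wrist');print(i['T_tool_cam'])
for p in ([.6502,.0259,.093],[.5788,-.0779,.095],[.6508,.0256,.1514],[.5788+.126*np.cos(1.53),-.0779+.126*np.sin(1.53),.093]): print(p,np.array(proj(i,p))*1.5)
E
```

```text
[[ 7.03711929e-05 -2.79182338e-01  9.60238105e-01 -1.42727614e-01]
 [ 9.99999914e-01 -3.72817752e-04 -1.81679229e-04 -4.82606848e-04]
 [ 4.08715443e-04  9.60238035e-01  2.79182287e-01 -7.04656067e-02]
 [ 0.00000000e+00  0.00000000e+00  0.00000000e+00  1.00000000e+00]]
[0.6502, 0.0259, 0.093] [391.78091284 312.73296099]
[0.5788, -0.0779, 0.095] [ 95.92695557 314.42225732]
[0.6508, 0.0256, 0.1514] [392.44677532 375.24437269]
[np.float64(0.5839389114164405), np.float64(0.047995161104205986), 0.093] [342.42896609 150.77226877]
```

arm_command(commands=[0,0,0,0.03,0,-0.001,45,0,0,0,0.055,0,-0.001,45,0,0,0,0.068,0,-0.001,45,0,0,0,0.07,0,-0.001,45,0,0,0,0.07,0,-0.001,25,0,0,0,0.07,0,-0.001,5,0,0,0,0.07,0,-0.001,0,0,0,0,0.07,0,-0.001,0,0,0,0,0.07,0,-0.001,0], force=25)

```text
time: 15.12
tool_pos: [0.6505, 0.0258, 0.0829]
tool_rot: [0.676, 0.21, 0.674, -0.209]
force: [-2.7, -2.6, 6.9]
width: 0.084
```

```bash
cat > arc.py <<'E'
from h import *
import sys
show()
C=np.array([.5788,-.0779]); s=observe(); p=np.array(s['tool_pos']); R0=q2R(s['tool_rot'])
d=p[:2]-C; print('r',np.hypot(*d),'ang',np.degrees(np.arctan2(d[1],d[0])), 'psi',np.degrees(np.arctan2(R0[1,1],R0[0,1])))
r=.126;a0=np.arctan2(d[1],d[0]); psi0=np.arctan2(R0[1,1],R0[0,1])
total=float(sys.argv[1]); n=int(sys.argv[2])
rows=[]
for k in range(1,n+1):
    a=np.radians(total)*k/n
    q=np.array([*(C+np.hypot(*d)*np.array([np.cos(a0+a),np.sin(a0+a)])),p[2]])
    sh=R0.T@(q-p); rows+= [round(-a,3),0,0,0,round(sh[1],4),round(sh[2],4),0]
print(rows)
E
python3 arc.py 90 18
```

```text
t 15.12 p [0.6505 0.0258 0.0829] xax [ 0.003 -0.    -1.   ] psi 0.9685 j [ 3.390e-01  4.410e-01 -2.270e-01  2.000e-03 -9.010e-01 -2.513e+00] F [-2.75 -2.6   6.91] w 0.084
r 0.12603625065436205 ang 55.35071086284751 psi 55.49247487715705
[np.float64(-0.087), 0, 0, 0, np.float64(-0.0005), np.float64(-0.011), 0, np.float64(-0.175), 0, 0, 0, np.float64(-0.0019), np.float64(-0.0219), 0, np.float64(-0.262), 0, 0, 0, np.float64(-0.0042), np.float64(-0.0326), 0, np.float64(-0.349), 0, 0, 0, np.float64(-0.0075), np.float64(-0.0431), 0, np.float64(-0.436), 0, 0, 0, np.float64(-0.0117), np.float64(-0.0533), 0, np.float64(-0.524), 0, 0, 0, np.float64(-0.0167), np.float64(-0.0631), 0, np.float64(-0.611), 0, 0, 0, np.float64(-0.0226), np.float64(-0.0723), 0, np.float64(-0.698), 0, 0, 0, np.float64(-0.0293), np.float64(-0.0811), 0, np.float64(-0.785), 0, 0, 0, np.float64(-0.0367), np.float64(-0.0892), 0, np.float64(-0.873), 0, 0, 0, np.float64(-0.0448), np.float64(-0.0967), 0, np.float64(-0.96), 0, 0, 0, np.float64(-0.0535), np.float64(-0.1034), 0, np.float64(-1.047), 0, 0, 0, np.float64(-0.0627), np.float64(-0.1093), 0, np.float64(-1.134), 0, 0, 0, np.float64(-0.0725), np.float64(-0.1144), 0, np.float64(-1.222), 0, 0, 0, np.float64(-0.0826), np.float64(-0.1186), 0, np.float64(-1.309), 0, 0, 0, np.float64(-0.0931), np.float64(-0.122), 0, np.float64(-1.396), 0, 0, 0, np.float64(-0.1038), np.float64(-0.1244), 0, np.float64(-1.484), 0, 0, 0, np.float64(-0.1147), np.float64(-0.1258), 0, np.float64(-1.571), 0, 0, 0, np.float64(-0.1257), np.float64(-0.1263), 0]
```

arm_command(commands=[-0.04,0,0,0,0,-0.005,0,-0.087,0,0,0,-0.0005,-0.011,0,-0.13,0,0,0,-0.001,-0.0163,0,-0.175,0,0,0,-0.0019,-0.0219,0,-0.218,0,0,0,-0.003,-0.0273,0,-0.262,0,0,0,-0.0042,-0.0326,0,-0.349,0,0,0,-0.0075,-0.0431,0,-0.436,0,0,0,-0.0117,-0.0533,0,-0.524,0,0,0,-0.0167,-0.0631,0,-0.524,0,0,0,-0.0167,-0.0631,0])

```text
time: 16.38
tool_pos: [0.5883, 0.0478, 0.0829]
tool_rot: [0.708, 0.027, 0.706, -0.027]
force: [0.1, -4.3, -0.1]
width: 0.081
```

```bash
python3 - <<'E'
from h import *
show(); i=grab('side');np.save('/tmp/s7.npy',i,allow_pickle=True);save(i,'s7.png',(220,180,420,300),4)
E
```

```text
t 16.38 p [0.5883 0.0478 0.0829] xax [ 0.003 -0.    -1.   ] psi 1.4935 j [ 4.130e-01  3.560e-01 -3.680e-01  2.000e-03 -8.450e-01 -2.062e+00] F [ 0.07 -4.29 -0.11] w 0.081
```

View pics/s7.png

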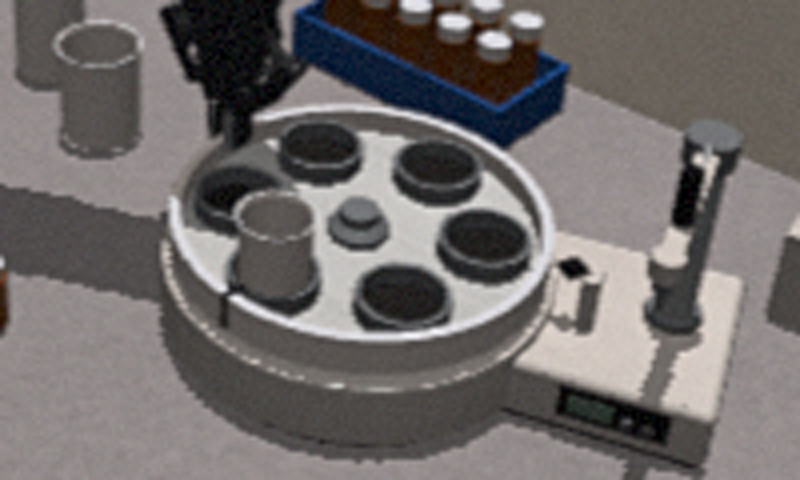

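```bash
python3 - <<'E'
from h import *
a=np.load('/tmp/scene.npy',allow_pickle=True).item();b=np.load('/tmp/s7.npy',allow_pickle=True).item()
save(a,'pa.png',(140,140,220,200),10);save(b,'pb.png',(325,215,405,275),10)
C=np.array([.5788,-.0779])
for n,i in (('a',a),('b',b)):
  for d in (-70,-73,-76,-79): print(n,d,np.round(proj(i,[*(C+.134*np.array([np.cos(np.radians(d)),np.sin(np.radians(d))])),.093]),1))
E
python3 arc.py 80 16
```

```text
a -70 [172.1 177.8]
a -73 [173.4 176.4]
a -76 [174.8 175. ]
a -79 [176.3 173.7]
b -70 [359.3 244.1]
b -73 [358.7 245.7]
b -76 [358.  247.2]
b -79 [357.1 248.8]
t 16.43 p [0.5888 0.0478 0.0829] xax [ 0.003 -0.    -1.   ] psi 1.492 j [ 4.130e-01  3.560e-01 -3.670e-01  2.000e-03 -8.450e-01 -2.064e+00] F [-0.69 -2.97  0.55] w 0.091
r 0.12610554153559286 ang 85.46428269684242 psi 85.48247516012833
[np.float64(-0.087), 0, 0, 0, np.float64(-0.0005), np.float64(-0.011), 0, np.float64(-0.175), 0, 0, 0, np.float64(-0.0019), np.float64(-0.0219), 0, np.float64(-0.262), 0, 0, 0, np.float64(-0.0043), np.float64(-0.0326), 0, np.float64(-0.349), 0, 0, 0, np.float64(-0.0076), np.float64(-0.0431), 0, np.float64(-0.436), 0, 0, 0, np.float64(-0.0118), np.float64(-0.0533), 0, np.float64(-0.524), 0, 0, 0, np.float64(-0.0169), np.float64(-0.0631), 0, np.float64(-0.611), 0, 0, 0, np.float64(-0.0228), np.float64(-0.0723), 0, np.float64(-0.698), 0, 0, 0, np.float64(-0.0295), np.float64(-0.0811), 0, np.float64(-0.785), 0, 0, 0, np.float64(-0.0369), np.float64(-0.0892), 0, np.float64(-0.873), 0, 0, 0, np.float64(-0.045), np.float64(-0.0966), 0, np.float64(-0.96), 0, 0, 0, np.float64(-0.0537), np.float64(-0.1033), 0, np.float64(-1.047), 0, 0, 0, np.float64(-0.063), np.float64(-0.1092), 0, np.float64(-1.134), 0, 0, 0, np.float64(-0.0728), np.float64(-0.1143), 0, np.float64(-1.222), 0, 0, 0, np.float64(-0.0829), np.float64(-0.1185), 0, np.float64(-1.309), 0, 0, 0, np.float64(-0.0934), np.float64(-0.1218), 0, np.float64(-1.396), 0, 0, 0, np.float64(-0.1042), np.float64(-0.1242), 0]
```

View pics/pa.png

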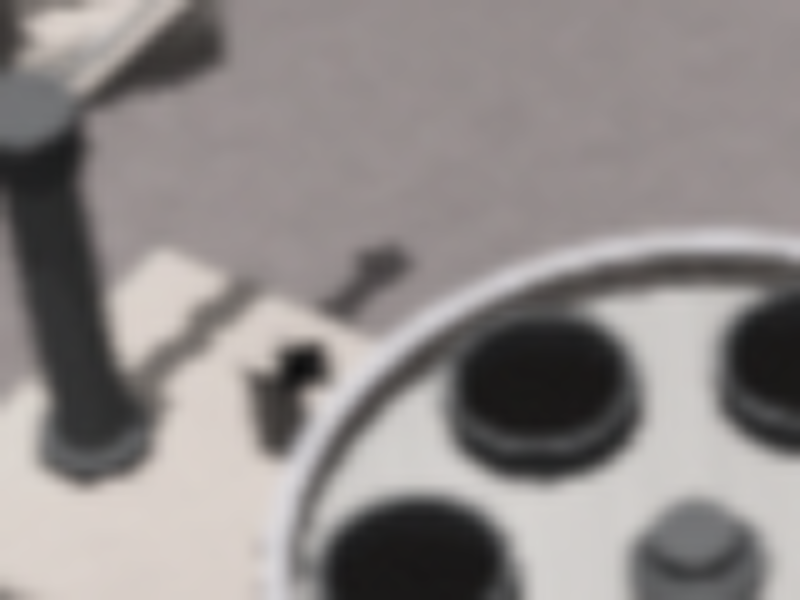

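View pics/pb.png

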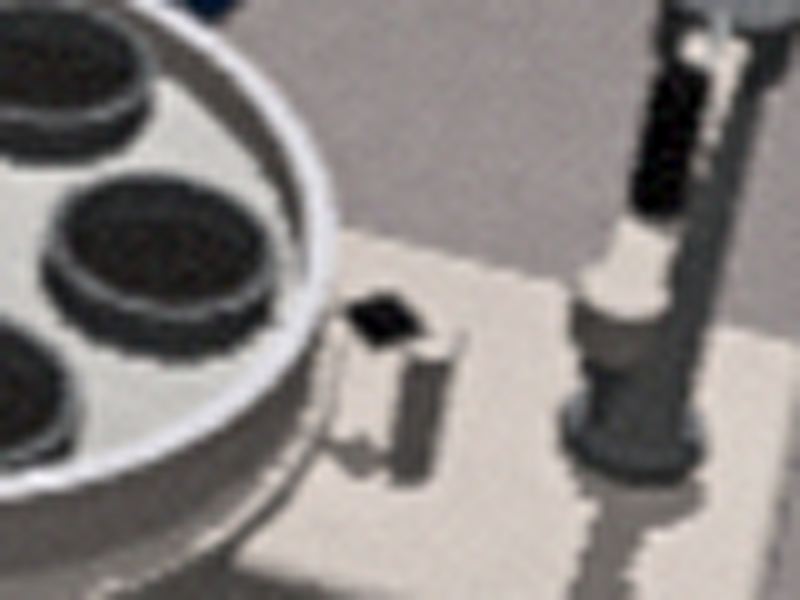

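arm_command(commands=[-0.04,0,0,0,0,-0.005,0,-0.087,0,0,0,-0.0005,-0.011,0,-0.175,0,0,0,-0.0019,-0.0219,0,-0.262,0,0,0,-0.0043,-0.0326,0,-0.349,0,0,0,-0.0076,-0.0431,0,-0.436,0,0,0,-0.0118,-0.0533,0,-0.524,0,0,0,-0.0169,-0.0631,0,-0.611,0,0,0,-0.0228,-0.0723,0,-0.698,0,0,0,-0.0295,-0.0811,0,-0.785,0,0,0,-0.0369,-0.0892,0,-0.873,0,0,0,-0.045,-0.0966,0,-0.96,0,0,0,-0.0537,-0.1033,0,-1.047,0,0,0,-0.063,-0.1092,0,-1.134,0,0,0,-0.0728,-0.1143,0,-1.222,0,0,0,-0.0829,-0.1185,0,-1.309,0,0,0,-0.0934,-0.1218,0,-1.396,0,0,0,-0.1042,-0.1242,0,-1.396,0,0,0,-0.1042,-0.1242,0])

```text
time: 18.68
tool_pos: [0.4567, -0.0463, 0.0828]
tool_rot: [0.56, -0.433, 0.558, 0.432]
force: [-1.7, 1.4, 5.8]
width: 0.08
```

```bash
python3 - <<'E'
from h import *
show(); i=grab('wrist');np.save('/tmp/w8.npy',i,allow_pickle=True);save(i,'w8.png')
E
```

```text
t 18.68 p [ 0.4567 -0.0463  0.0828] xax [ 0.003  0.    -1.   ] psi 2.8871 j [ 0.331  0.162 -0.651  0.001 -0.755 -0.586] F [-1.7   1.35  5.81] w 0.08
```

View pics/w8.png

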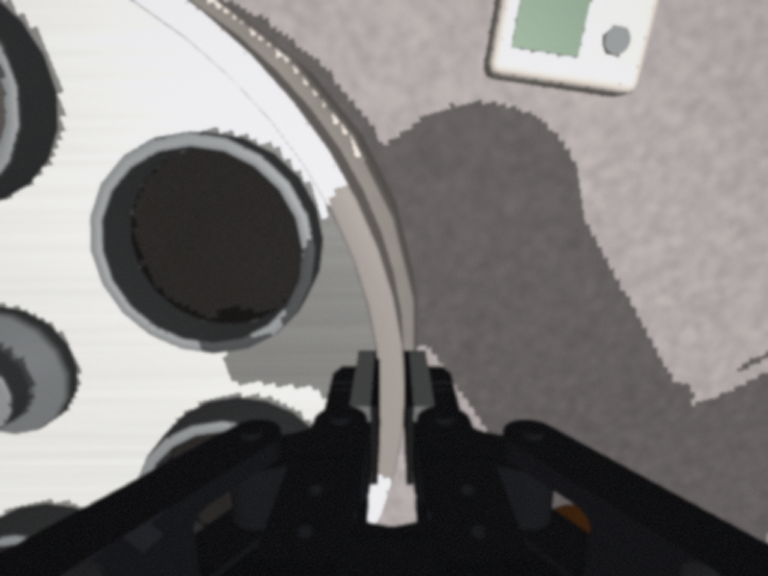

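```bash
python3 arc.py 30 6
```

```text
t 18.73 p [ 0.4568 -0.0461  0.0828] xax [ 0.003 -0.    -1.   ] psi 2.8859 j [ 0.331  0.162 -0.651  0.001 -0.755 -0.588] F [-2.35  1.15  6.95] w 0.089
r 0.12611499838855078 ang 165.3916448116942 psi 165.34926761267198
[np.float64(-0.087), 0, 0, 0, np.float64(-0.0005), np.float64(-0.011), 0, np.float64(-0.175), 0, 0, 0, np.float64(-0.0019), np.float64(-0.0219), 0, np.float64(-0.262), 0, 0, 0, np.float64(-0.0043), np.float64(-0.0326), 0, np.float64(-0.349), 0, 0, 0, np.float64(-0.0076), np.float64(-0.0431), 0, np.float64(-0.436), 0, 0, 0, np.float64(-0.0119), np.float64(-0.0533), 0, np.float64(-0.524), 0, 0, 0, np.float64(-0.0169), np.float64(-0.063), 0]
```

arm_command(commands=[-0.04,0,0,0,0,-0.005,0,-0.087,0,0,0,-0.0005,-0.011,0,-0.175,0,0,0,-0.0019,-0.0219,0,-0.262,0,0,0,-0.0043,-0.0326,0,-0.349,0,0,0,-0.0076,-0.0431,0,-0.436,0,0,0,-0.0119,-0.0533,0,-0.48,0,0,0,-0.0143,-0.058,0,-0.524,0,0,0,-0.0169,-0.063,0,-0.524,0,0,0,-0.0169,-0.063,0])

```text
time: 19.85
tool_pos: [0.4572, -0.1113, 0.0828]
tool_rot: [-0.43, 0.563, -0.429, -0.561]
force: [-2.2, -1.7, 5.0]
width: 0.081
```

```bash
python3 - <<'E'
from h import *
show()
for n in ('scene','side','wrist'):
    i=grab(n);np.save(f'/tmp/{n}9.npy',i,allow_pickle=True)
    if n!='wrist':
        u,v=map(int,proj(i,[.615,-.2,.09])); save(i,n+'9.png',(u-45,v-35,u+35,v+25),10)
    else: save(i,'w9.png')
    for l in ('start_mark','pointer_tip'):
        print(n,l,[(round(x['confidence'],2),np.round(x['location'],1),np.round(atz(i,*x['location'],.093),4)) for x in tip_of(n,l)[:2]])
E
```

```text
t 19.85 p [ 0.4572 -0.1113  0.0828] xax [ 0.003 -0.    -1.   ] psi -2.8752 j [ 0.182  0.18  -0.627  0.001 -0.762  0.084] F [-2.19 -1.67  4.95] w 0.081
scene start_mark [(0.78, array([178.6, 175. ]), array([ 0.6022, -0.2001,  0.093 ])), (0.21, array([163.6, 124.2]), array([ 0.4965, -0.4306,  0.093 ]))]
scene pointer_tip [(0.82, array([171.9, 174.9]), array([ 0.6176, -0.2143,  0.093 ])), (0.71, array([159.8, 123.9]), array([ 0.5054, -0.4406,  0.093 ]))]
side start_mark [(0.86, array([357.6, 246.7]), array([ 0.6124, -0.2061,  0.093 ])), (0.64, array([141.1, 210.2]), array([0.3214, 0.3494, 0.093 ]))]
side pointer_tip [(0.81, array([356.5, 244.7]), array([ 0.6174, -0.1997,  0.093 ]))]
wrist start_mark []
wrist pointer_tip [(0.29, array([  7.3, 245.9]), array([ 0.5668, -0.0895,  0.093 ]))]
```

View pics/scene9.png

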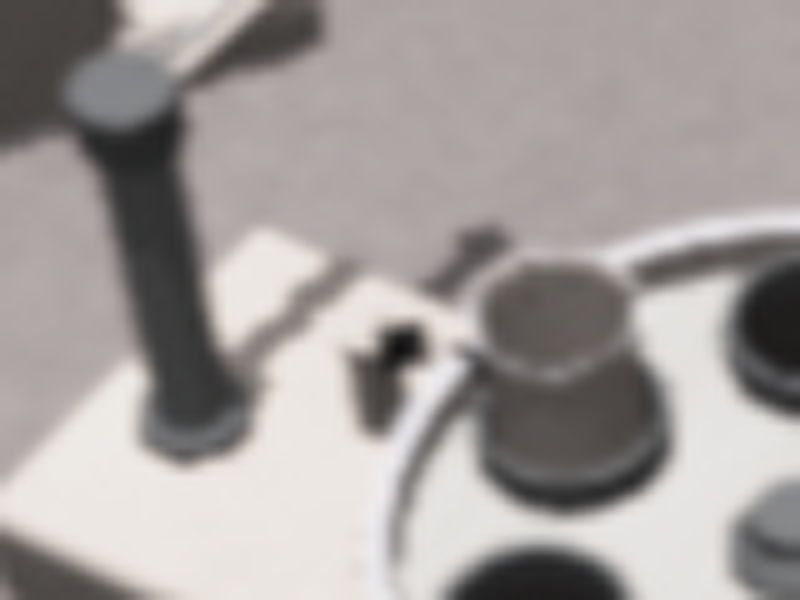

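View pics/side9.png

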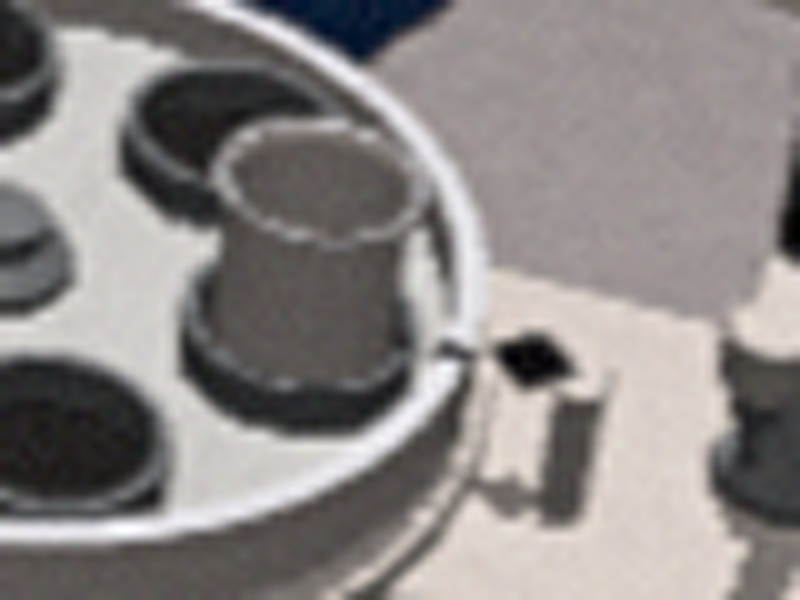

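View pics/w9.png

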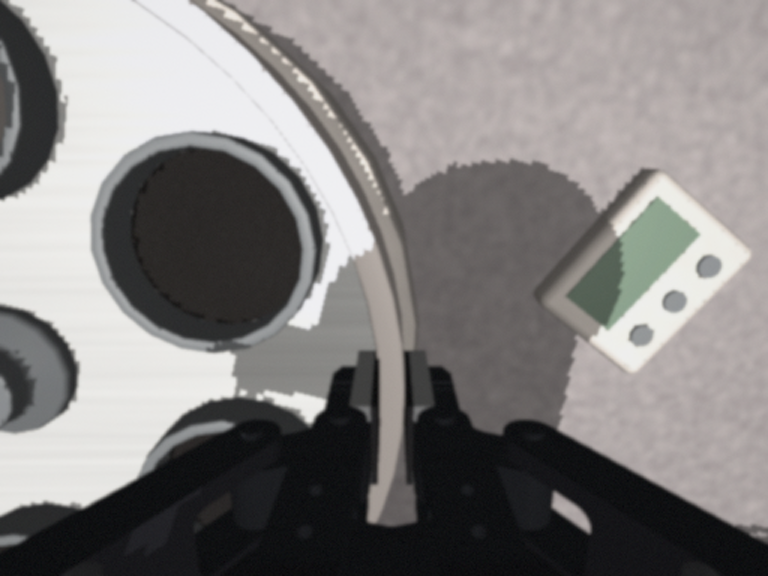

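```bash
python3 - <<'E'
from h import *
C=np.array([.5788,-.0779])
px={'scene':{'mark':(46.3,35.0),'tip':(42.7,34.6)},'side':{'mark':(45.6,35.1),'tip':(49.3,34.8)}}
for n in px:
    i=np.load(f'/tmp/{n}9.npy',allow_pickle=True).item(); u,v=map(int,proj(i,[.615,-.2,.09]))
    # center of crop mapping: pixel centres
    for l,(a,b) in px[n].items():
        p=atz(i,u-45+a-.45,v-35+b-.45,.093); d=p[:2]-C; print(n,l,np.round((u-45+a,v-35+b),1),np.round(p,4),np.hypot(*d),np.degrees(np.arctan2(d[1],d[0])))
    for ang in (284,285.3,287,289):
      for r in (.122,.126,.130,.134):
        q=proj(i,[*(C+r*np.array([np.cos(np.radians(ang)),np.sin(np.radians(ang))])),.093]); print(ang,r,np.round((np.array(q)-[u-45,v-35]+.45)*10,0),end=' ')
      print()
E
```

```text
scene mark [176.3 177. ] [ 0.6126 -0.2004  0.093 ] 0.12705205282794377 -74.56305353562264
scene tip [172.7 176.6] [ 0.62   -0.2092  0.093 ] 0.13762421572190117 -72.58442295552646
284 0.122 [482. 350.] 284 0.126 [472. 345.] 284 0.13 [462. 340.] 284 0.134 [452. 335.] 
285.3 0.122 [476. 356.] 285.3 0.126 [466. 351.] 285.3 0.13 [456. 346.] 285.3 0.134 [446. 341.] 
287 0.122 [469. 363.] 287 0.126 [459. 358.] 287 0.13 [449. 353.] 287 0.134 [438. 348.] 
289 0.122 [461. 372.] 289 0.126 [451. 367.] 289 0.13 [440. 362.] 289 0.134 [429. 358.] 
side mark [355.6 246.1] [ 0.6117 -0.1992  0.093 ] 0.12569449977824315 -74.82492364937369
side tip [359.3 245.8] [ 0.6193 -0.2056  0.093 ] 0.13395574290110368 -72.39706948115642
284 0.122 [439. 352.] 284 0.126 [454. 357.] 284 0.13 [469. 362.] 284 0.134 [484. 367.] 
285.3 0.122 [442. 346.] 285.3 0.126 [457. 351.] 285.3 0.13 [473. 355.] 285.3 0.134 [488. 360.] 
287 0.122 [446. 338.] 287 0.126 [461. 342.] 287 0.13 [477. 347.] 287 0.134 [492. 351.] 
289 0.122 [450. 329.] 289 0.126 [465. 333.] 289 0.13 [481. 337.] 289 0.134 [496. 341.]
```

arm_command(commands=[-0.02,0,0,0,0,-0.0024,0,-0.038,0,0,0,-0.0001,-0.0048,0,-0.038,0,0,0,-0.0001,-0.0048,0,-0.038,0,0,0,-0.0001,-0.0048,0])

```text
time: 20.8
tool_pos: [0.4586, -0.1159, 0.0828]
tool_rot: [-0.419, 0.571, -0.417, -0.569]
force: [-2.1, -0.3, 4.9]
width: 0.081
```

arm_command(commands=[0,0,0,0,0,0,20,0,0,0,0,0,0,40,0,0,0,0,0,0,45,0,0,0,-0.03,0,0,45,0,0,0,-0.08,0,0,45,0,0,0,-0.13,0,0,45,0,0,0,-0.17,0,0,45,0,0,0,-0.17,0,0,45])

```text
time: 21.8
tool_pos: [0.4599, -0.1158, 0.2562]
tool_rot: [-0.42, 0.573, -0.416, -0.568]
force: [-0.3, -0.4, -0.6]
width: 0.445
```

```bash
python3 - <<'E'
from h import *
show();print(np.round(delta([.59,-.17,.26],np.radians(-162.6)),4)); print(np.round(delta([.59,-.17,.26],np.radians(-90)),4))
E
```

```text
t 21.8 p [ 0.4599 -0.1158  0.2562] xax [ 0.01  0.   -1.  ] psi -2.8354 j [ 1.710e-01 -2.000e-03 -3.800e-01  1.000e-03 -1.183e+00  1.350e-01] F [-0.27 -0.38 -0.63] w 0.445
[ 0.0025 -0.0026  0.0096 -0.0025 -0.1078 -0.0909]
[-1.2646 -0.0083  0.0066 -0.0025 -0.1078 -0.0909]
```

arm_command(commands=[0.002,-0.002,0.009,0,-0.03,-0.025,45,0.002,-0.002,0.009,0,-0.07,-0.06,45,0.002,-0.002,0.009,-0.002,-0.108,-0.091,45,0.002,-0.002,0.009,-0.002,-0.108,-0.091,45,0.002,-0.002,0.009,-0.002,-0.108,-0.091,45])

```text
time: 22.42
tool_pos: [0.5896, -0.17, 0.2579]
tool_rot: [0.418, -0.569, 0.419, 0.57]
force: [-0.3, -0.4, 0.7]
width: 0.447
```

```bash
python3 - <<'E'
from h import *
show()
i=grab('wrist');np.save('/tmp/w10.npy',i,allow_pickle=True);save(i,'w10.png')
for l,z in (('start_mark',.093),('pointer_tip',.093),('swing_pin',.229),('nozzle_tip',.157)):
    print(l,[(round(x['confidence'],2),np.round(x['location'],1),np.round(atz(i,*x['location'],z),4)) for x in tip_of('wrist',l)[:2]])
show()
E
```

```text
t 22.43 p [ 0.5896 -0.17    0.2579] xax [-0.002 -0.    -1.   ] psi -2.8379 j [ 0.037  0.244 -0.089 -0.    -1.24   0.266] F [-0.29 -0.45  0.65] w 0.447
start_mark [(0.58, array([239.8, 135.3]), array([ 0.6189, -0.1993,  0.093 ]))]
pointer_tip [(0.95, array([238.6, 131.4]), array([ 0.6209, -0.2024,  0.093 ]))]
swing_pin []
nozzle_tip [(0.77, array([377.3,  26.2]), array([ 0.5496, -0.3046,  0.157 ]))]
t 22.68 p [ 0.5897 -0.1697  0.2601] xax [ 0.002 -0.    -1.   ] psi -2.8369 j [ 0.038  0.241 -0.088  0.    -1.24   0.267] F [-0.63 -0.09  0.39] w 0.452
```

View pics/w10.png

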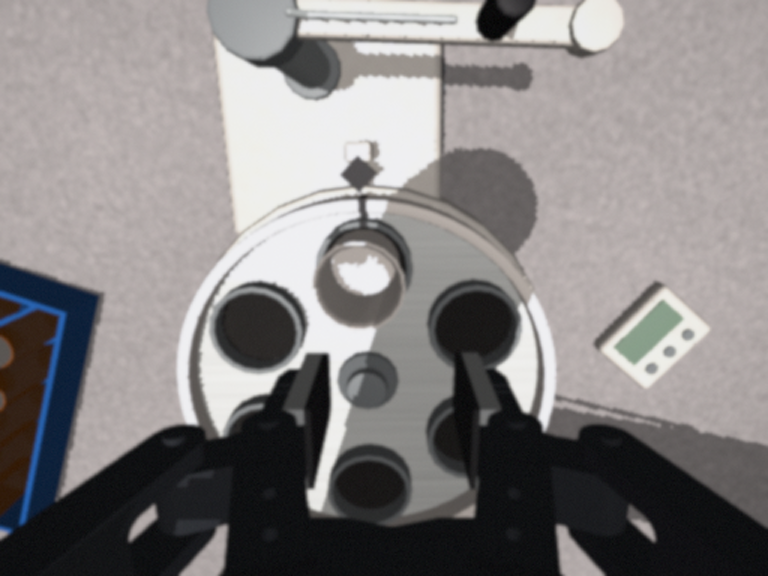

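```bash
python3 - <<'E'
from h import *
i=np.load('/tmp/w10.npy',allow_pickle=True).item()
save(i,'w10c.png',(205,85,285,150),9)
save(i,'w10d.png',(130,0,430,60),2.6)
C=np.array([.5788,-.0779])
for a in (285.5,286.5,287.5,288.5): print(a,[np.round((np.array(proj(i,[*(C+r*np.array([np.cos(np.radians(a)),np.sin(np.radians(a))])),.093]))-[204.55,84.55])*9,0) for r in (.122,.130,.134)])
E
```

```text
285.5 [array([376., 515.]), array([378., 436.]), array([379., 397.])]
286.5 [array([356., 514.]), array([356., 436.]), array([356., 396.])]
287.5 [array([335., 514.]), array([333., 436.]), array([333., 396.])]
288.5 [array([314., 514.]), array([311., 436.]), array([310., 396.])]
```

View pics/w10c.png

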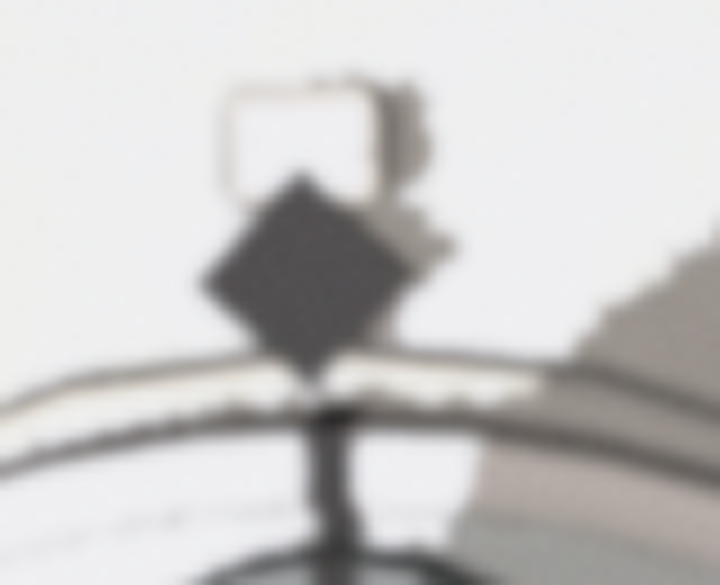

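View pics/w10d.png

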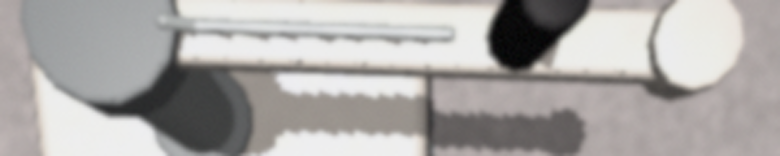

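arm_command(commands=[0,0,0,-0.002,0.02,-0.05,45,0,0,0,-0.002,0.035,-0.095,45,0,0,0,-0.002,0.04,-0.115,45,0,0,0,-0.002,0.04,-0.115,45,0,0,0,-0.002,0.04,-0.115,45])

```text
time: 23.3
tool_pos: [0.586, -0.2907, 0.2623]
tool_rot: [-0.419, 0.571, -0.418, -0.57]
force: [1.0, 0.8, 0.6]
width: 0.455
```

```bash
python3 - <<'E'
from h import *
show()
i=grab('wrist');np.save('/tmp/w11.npy',i,allow_pickle=True);save(i,'w11.png')
for l,z in (('swing_pin',.229),('nozzle_tip',.157)):
    print(l,[(round(x['confidence'],2),np.round(x['location'],1),np.round(atz(i,*x['location'],z),4)) for x in tip_of('wrist',l)[:2]])
show()
E
```

```text
t 23.3 p [ 0.586  -0.2907  0.2623] xax [ 0.002 -0.    -1.   ] psi -2.8367 j [-0.163  0.307  0.008 -0.    -1.27   0.468] F [1.02 0.81 0.62] w 0.455
swing_pin [(0.68, array([257. , 222.2]), array([ 0.5888, -0.2924,  0.229 ]))]
nozzle_tip [(0.82, array([307.2, 187.7]), array([ 0.5526, -0.3044,  0.157 ]))]
t 23.45 p [ 0.5862 -0.2904  0.2624] xax [ 0.002 -0.    -1.   ] psi -2.8357 j [-0.162  0.307  0.008 -0.    -1.27   0.468] F [ 0.1  -0.04  0.37] w 0.453
```

View pics/w11.png

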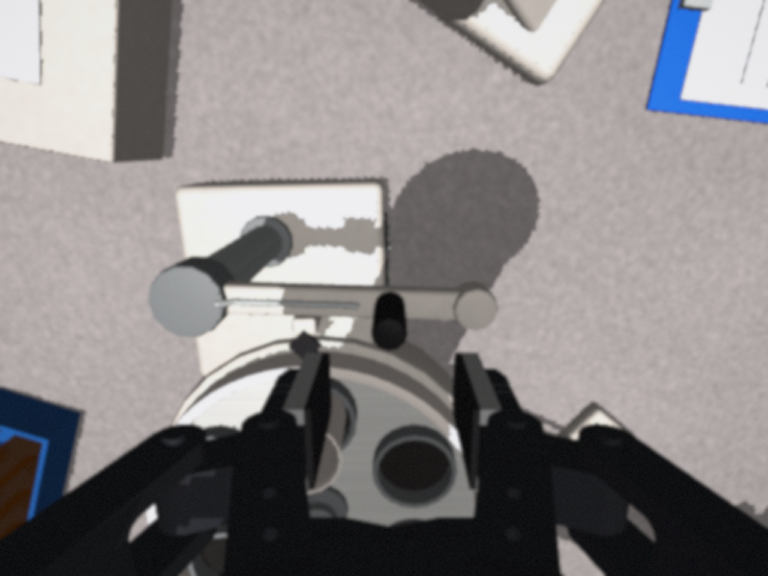

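```bash
python3 - <<'E'
from h import *
i=np.load('/tmp/w11.npy',allow_pickle=True).item()
p=atz(i,259.1,220.5,.229);print('pin',p,'depth z',bydepth(i,259,220),'piv',bydepth(i,125,199),'nozcap',bydepth(i,317,205))
piv=bydepth(i,125,199)[:2]; print(np.hypot(*(p[:2]-piv)), np.degrees(np.arctan2(*(p[:2]-piv)[::-1])))
print(np.round(delta([p[0],p[1],.206],np.radians(-162.6)),4))
E
```

```text
pin [ 0.5880018  -0.29372406  0.229     ] depth z [ 0.58819469 -0.29416179  0.22944789] piv [ 0.6735432  -0.26984801  0.19726274] nozcap [ 0.55092433 -0.30368423  0.19604983]
0.08881101401352162 -164.4046858061779
[ 0.0022 -0.0009  0.0019  0.0564 -0.0006 -0.0037]
```

arm_command(commands=[0.002,0,0.002,0.01,-0.001,-0.004,45,0.002,0,0.002,0.035,-0.001,-0.004,45,0.002,0,0.002,0.055,-0.001,-0.004,45,0.002,0,0.002,0.056,-0.001,-0.004,45,0.002,0,0.002,0.056,-0.001,-0.004,25,0.002,0,0.002,0.056,-0.001,-0.004,10,0.002,0,0.002,0.056,-0.001,-0.004,10,0.002,0,0.002,0.056,-0.001,-0.004,10], force=20)

```text
time: 24.45
tool_pos: [0.5884, -0.2942, 0.2073]
tool_rot: [-0.418, 0.57, -0.419, -0.569]
force: [-4.7, -0.4, 3.9]
width: 0.15
```

```bash
cat > arc2.py <<'E'
from h import *
import sys
show()
piv=np.array([.6730,-.2692]); s=observe(); p=np.array(s['tool_pos']); R0=q2R(s['tool_rot'])
d=p[:2]-piv; a0=np.arctan2(d[1],d[0]); print('r',np.hypot(*d),'ang',np.degrees(a0)%360)
total=float(sys.argv[1]); n=int(sys.argv[2]); rows=[]
for k in range(1,n+1):
    a=np.radians(total)*k/n
    q=np.array([*(piv+np.hypot(*d)*np.array([np.cos(a0+a),np.sin(a0+a)])),p[2]])
    sh=R0.T@(q-p); rows+= [round(float(-a),3),0,0,0,round(float(sh[1]),4),round(float(sh[2]),4),10]
print(rows)
E
python3 arc2.py -70 14
```

```text
t 24.45 p [ 0.5884 -0.2942  0.2073] xax [ 0.001 -0.001 -1.   ] psi -2.8377 j [-1.67e-01  3.45e-01 -6.50e-02  1.00e-03 -1.16e+00  4.70e-01] F [-4.66 -0.38  3.91] w 0.15
r 0.08821648509589232 ang 196.4499750126523
[0.087, 0, 0, 0, -0.0005, 0.0077, 10, 0.175, 0, 0, 0, -0.0016, 0.0153, 10, 0.262, 0, 0, 0, -0.0034, 0.0228, 10, 0.349, 0, 0, 0, -0.0058, 0.0301, 10, 0.436, 0, 0, 0, -0.0089, 0.0371, 10, 0.524, 0, 0, 0, -0.0126, 0.0439, 10, 0.611, 0, 0, 0, -0.0168, 0.0503, 10, 0.698, 0, 0, 0, -0.0216, 0.0563, 10, 0.785, 0, 0, 0, -0.0269, 0.0619, 10, 0.873, 0, 0, 0, -0.0326, 0.067, 10, 0.96, 0, 0, 0, -0.0388, 0.0716, 10, 1.047, 0, 0, 0, -0.0454, 0.0756, 10, 1.134, 0, 0, 0, -0.0523, 0.0791, 10, 1.222, 0, 0, 0, -0.0594, 0.0819, 10]
```

arm_command(commands=[0.087,0,0,0,-0.0005,0.0077,10,0.175,0,0,0,-0.0016,0.0153,10,0.262,0,0,0,-0.0034,0.0228,10,0.349,0,0,0,-0.0058,0.0301,10,0.436,0,0,0,-0.0089,0.0371,10,0.524,0,0,0,-0.0126,0.0439,10,0.611,0,0,0,-0.0168,0.0503,10,0.698,0,0,0,-0.0216,0.0563,10,0.785,0,0,0,-0.0269,0.0619,10,0.873,0,0,0,-0.0326,0.067,10,0.96,0,0,0,-0.0388,0.0716,10,1.047,0,0,0,-0.0454,0.0756,10,1.134,0,0,0,-0.0523,0.0791,10,1.222,0,0,0,-0.0594,0.0819,10,1.222,0,0,0,-0.0594,0.0819,10])

```text
time: 26.32
tool_pos: [0.62, -0.1957, 0.2073]
tool_rot: [0.67, -0.226, 0.67, 0.227]
force: [-7.3, 10.5, 6.8]
width: 0.153
```

```bash
python3 arc2.py -10 4
```

```text
t 26.32 p [ 0.62   -0.1957  0.2073] xax [-0.001  0.002 -1.   ] psi 2.2231 j [-0.007  0.334 -0.079 -0.002 -1.158 -0.911] F [-7.33 10.5   6.82] w 0.153
r 0.09061113784560178 ang 125.83383072420895
[0.044, 0, 0, 0, -0.0002, 0.0039, 10, 0.087, 0, 0, 0, -0.0006, 0.0079, 10, 0.131, 0, 0, 0, -0.0011, 0.0118, 10, 0.175, 0, 0, 0, -0.0018, 0.0157, 10]
```

arm_command(commands=[0.03,0,0,0,-0.0005,0.0027,10,0.06,0,0,0,-0.0008,0.0055,10,0.085,0,0,0,-0.001,0.0077,10,0.085,0,0,0,-0.001,0.0077,10])

```text
time: 26.82
tool_pos: [0.6244, -0.1923, 0.2073]
tool_rot: [0.677, -0.196, 0.681, 0.198]
force: [-10.8, 0.3, 5.7]
width: 0.153
```

```bash
python3 arc2.py -3 1
```

```text
t 26.82 p [ 0.6244 -0.1923  0.2073] xax [-0.005  0.001 -1.   ] psi 2.1366 j [-2.000e-03  3.420e-01 -6.800e-02 -1.000e-03 -1.166e+00 -1.003e+00] F [-10.84   0.33   5.66] w 0.153
r 0.0909466932902011 ang 122.28765270973875
[0.052, 0, 0, 0, -0.0001, 0.0048, 10]
```

arm_command(commands=[0.01,0,0,0,0,0.002,10,0.01,0,0,0,0,0.002,10])

```text
time: 27.08
tool_pos: [0.6243, -0.1923, 0.2073]
tool_rot: [0.677, -0.192, 0.683, 0.194]
force: [-8.9, -2.3, 4.4]
width: 0.152
```

arm_command(commands=[0,0,0,0,0,0,20,0,0,0,0,0,0,40,0,0,0,0,0,0,45,0,0,0,-0.03,0,0,45,0,0,0,-0.08,0,0,45,0,0,0,-0.13,0,0,45,0,0,0,-0.14,0,0,45,0,0,0,-0.14,0,0,45])

```text
time: 28.08
tool_pos: [0.6259, -0.1921, 0.3477]
tool_rot: [0.678, -0.193, 0.683, 0.194]
force: [-0.3, -0.2, -1.0]
width: 0.447
```

```bash
python3 - <<'E'
from h import *
show()
for n in ('wrist','side','scene'):
    i=grab(n);np.save(f'/tmp/{n}12.npy',i,allow_pickle=True)
    if n=='wrist': save(i,'w12.png')
    else:
        u,v=map(int,proj(i,[.615,-.2,.12])); save(i,n+'12.png',(u-60,v-45,u+60,v+45),6)
    for l,z in (('swing_pin',.229),('nozzle_tip',.157),('start_mark',.093),('pointer_tip',.093)):
        print(n,l,[(round(x['confidence'],2),np.round(x['location'],1),np.round(atz(i,*x['location'],z),4)) for x in tip_of(n,l)[:1]])
E
```

```text
t 28.07 p [ 0.6259 -0.1921  0.3477] xax [-0.007  0.001 -1.   ] psi 2.1249 j [-1.000e-03  2.840e-01  1.640e-01 -0.000e+00 -1.459e+00 -1.016e+00] F [-0.29 -0.19 -1.04] w 0.447
wrist swing_pin [(0.77, array([262.1, 185. ]), array([ 0.6238, -0.1924,  0.229 ]))]
wrist nozzle_tip [(0.91, array([297.1, 169.9]), array([ 0.6069, -0.1598,  0.157 ]))]
wrist start_mark [(0.82, array([261.9, 149. ]), array([ 0.6154, -0.1968,  0.093 ]))]
wrist pointer_tip [(0.85, array([253.2, 152.3]), array([ 0.6244, -0.2036,  0.093 ]))]
side swing_pin [(0.42, array([214. , 260.8]), array([ 0.2277, -0.0946,  0.229 ]))]
side nozzle_tip [(0.8, array([342.8, 220.2]), array([ 0.6057, -0.1571,  0.157 ]))]
side start_mark [(0.86, array([355.1, 242.4]), array([ 0.6231, -0.1921,  0.093 ]))]
side pointer_tip [(0.79, array([360.1, 244.9]), array([ 0.6231, -0.207 ,  0.093 ]))]
scene swing_pin [(0.91, array([171.6, 144.6]), array([ 0.6109, -0.1985,  0.229 ]))]
scene nozzle_tip []
scene start_mark [(0.94, array([177.4, 174.6]), array([ 0.604, -0.204,  0.093]))]
scene pointer_tip [(0.93, array([170.6, 174.7]), array([ 0.6202, -0.2177,  0.093 ]))]
```

View pics/w12.png

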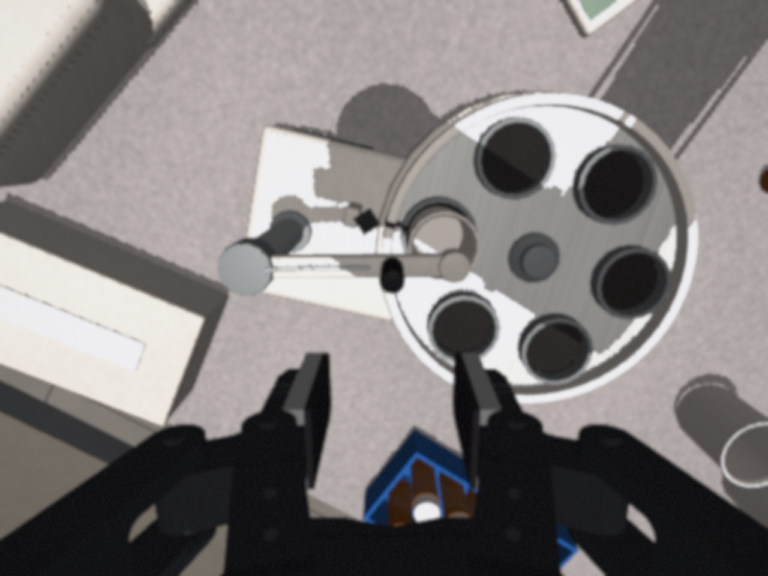

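View pics/side12.png

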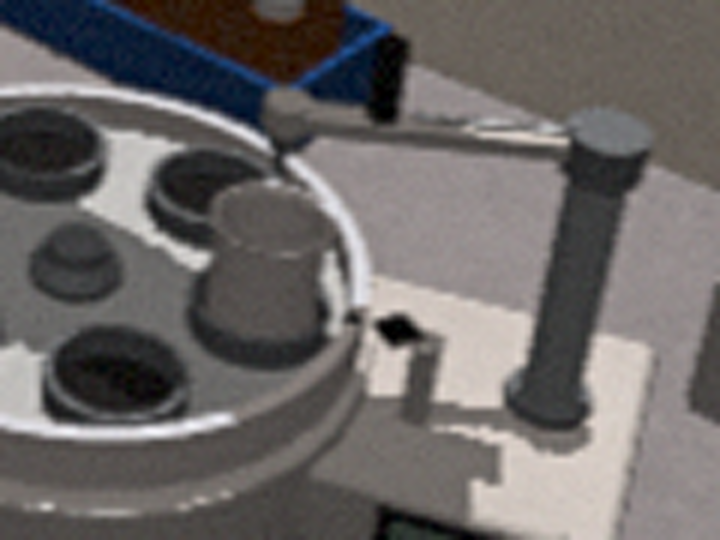

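View pics/scene12.png

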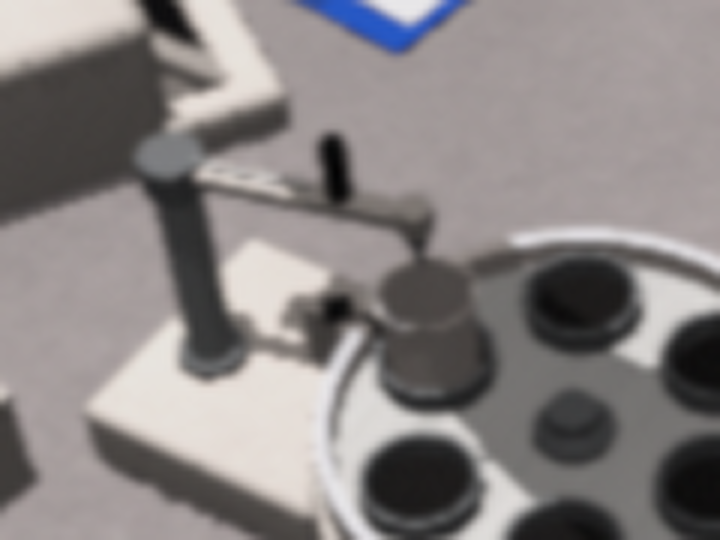

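```bash
python3 - <<'E'
from h import *
C=np.array([.5788,-.0779])
i=np.load('/tmp/side12.npy',allow_pickle=True).item();u,v=map(int,proj(i,[.615,-.2,.12]));o=np.array([u-60,v-45])
def s(a,b,z): return atz(i,a/6+o[0]-.42,b/6+o[1]-.42,z)
for n,q in {'mark':s(355,317,.093),'tip':s(377,326,.093),'mouth':s(274,220,.135),'noz':s(282,166,.157)}.items(): print('side',n,np.round(q,4),np.hypot(*(q[:2]-C)),np.degrees(np.arctan2(*(q[:2]-C)[::-1])))
i=np.load('/tmp/wrist12.npy',allow_pickle=True).item()
save(i,'w12c.png',(230,115,350,205),6.6)
E
```

```text
side mark [ 0.6171 -0.1977  0.093 ] 0.12576607405015894 -72.263042994246
side tip [ 0.6183 -0.2078  0.093 ] 0.13581931455291676 -73.08332454074922
side mouth [ 0.6021 -0.1607  0.135 ] 0.08596136322595103 -74.29069842196864
side noz [ 0.6106 -0.1563  0.157 ] 0.08455087129989655 -67.92329389585753
```

View pics/w12c.png

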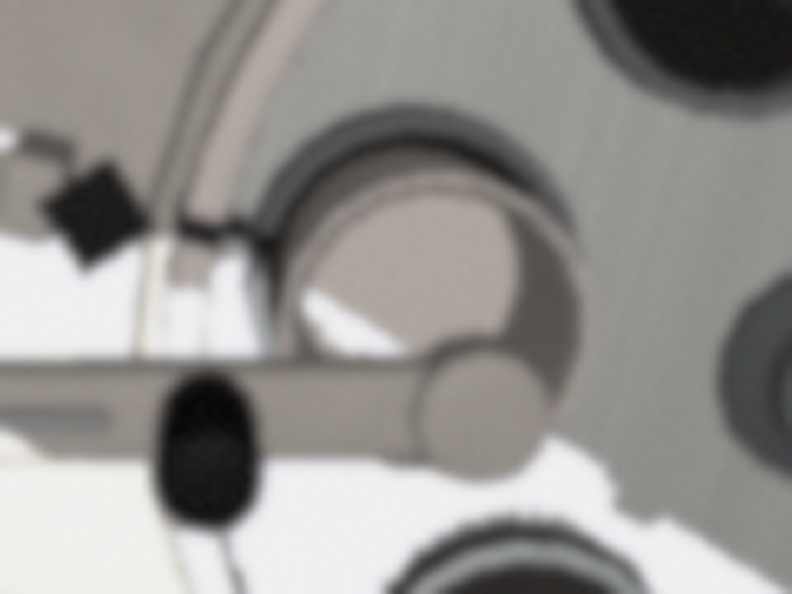

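```bash
python3 - <<'E'
from h import *
C=np.array([.5788,-.0779])
A=lambda d:np.degrees(np.arctan2(d[1],d[0]))%360
for f,cols in (('w11',((188,298),(475,307),(389,331))),('wrist12',((245,268),(455,265),(392,280)))):
    i=np.load(f'/tmp/{f}.npy',allow_pickle=True).item()
    P=[bydepth(i,a/1.5,b/1.5) for a,b in cols]; pv,nz,pin=[p[:2] for p in P]
    print(f,np.round(P,4).tolist(),'phi',A(pv-C)-360+81.87,np.hypot(*(pv-C)),'arm(noz)',A(nz-pv),np.hypot(*(nz-pv)),'hub ')
E
python3 - <<'E'
import sys;sys.path.insert(0,'.')
import os;os.chdir('.')
from h import *
show()
E
```

```text
w11 [[0.6734, -0.2701, 0.1972], [0.5512, -0.3038, 0.196], [0.5879, -0.294, 0.2299]] phi 18.073584992564406 0.2142321246934584 arm(noz) 195.4205405159551 0.12675960497316752 hub 
wrist12 [[0.6723, -0.2675, 0.1992], [0.6042, -0.1601, 0.198], [0.6252, -0.1923, 0.2298]] phi 18.125307235450634 0.21144272263711203 arm(noz) 122.38783511735828 0.127205367152343 hub 
t 28.82 p [ 0.6256 -0.1923  0.3474] xax [-0.009  0.    -1.   ] psi 2.1249 j [-1.000e-03  2.840e-01  1.640e-01 -0.000e+00 -1.459e+00 -1.016e+00] F [ 0.81  0.53 -0.32] w 0.449
```

```bash
python3 - <<'E'
from h import *
print(finish_job()); show()
E
```

```text
the job is handed in; nothing more can be done
None
the job is handed in; nothing more can be done
```

The job is handed in at about 29 s of the 72 s allowed. It reports no verdict, so the results below are my own measurements.

- **Beaker:** I gripped the small white beaker (not the green look-alikes), set it in the start station and let go. The pictures show it upright and inside the collar, and it stayed there while the carousel turned.
- **Carousel:** I turned it by about 142° by the rim, in one pinch. The engraved line now sits 1 to 2 mm from the pointer along the rim, against the 5 mm limit.
- **Dosing arm:** I swung it in by its pin until about 9 N pushed back, then released it and moved clear. Its angle measures about 1.32 rad, with the stop at 1.335 and the limit at 1.28.
- **Nozzle:** The wrist camera's depth map puts the nozzle cap within about 2 mm of where the station centre should be. A rougher reading from the side camera gave 8 to 9 mm from the beaker's middle. Both are inside the 18 mm limit.

The cameras also disagreed by 1 to 2° on the pointer's position. I trusted the view from almost straight above. As far as I could see, nothing else was touched, but I did not measure the other items again at the end.

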